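# Ready the sample magnetometer for a measuring run

## Task

Get the magnetometer ready for a measuring run: first push the selector slide on the cream console fully home to its LOAD end (the end beside the round steel disc). Then stand every fallen sample canister upright on its foot, cap up, on the floor of the deep grey bin, and lay both steel reference bars crosswise and level on the raised narrow rail of the rest, balanced on their middles. Last, push the selector slide fully home to its other end (MEASURE, beside the flat steel strip); leave the other things on the desk where they are.

Things in the scene. Friction and masses are not known exactly. Their poses are not given: they have to be found in the camera images.
- bin_in (a point): deep open grey plastic bin fixed to the desk: inside 290 mm (x) x 280 mm (y), walls 5 mm thick rising 76 mm above the inside floor, floor 5 mm above the desk. This point is the centre of the inside floor; x and y run along the walls, z up
- canister1_mid (a point): square slim aluminium sample canister 1: 36 x 36 mm section, 144 mm long over all = 126 mm square body + 18 mm long round black cap, 26 mm across, at its top end; about 0.2 kg. It starts lying on the floor of the bin roughly along the bin's y side, cap towards either end. This point is the middle of its 144 mm length, on its axis; its z axis points along the canister to the cap end. Two or three canisters are present; an absent one reads None
- canister2_mid (a point): square slim aluminium sample canister 2: 36 x 36 mm section, 144 mm long over all = 126 mm square body + 18 mm long round black cap, 26 mm across, at its top end; about 0.2 kg. It starts lying on the floor of the bin roughly along the bin's y side, cap towards either end. This point is the middle of its 144 mm length, on its axis; its z axis points along the canister to the cap end. Two or three canisters are present; an absent one reads None
- canister3_mid (a point): square slim aluminium sample canister 3: 36 x 36 mm section, 144 mm long over all = 126 mm square body + 18 mm long round black cap, 26 mm across, at its top end; about 0.2 kg. It starts lying on the floor of the bin roughly along the bin's y side, cap towards either end. This point is the middle of its 144 mm length, on its axis; its z axis points along the canister to the cap end. Two or three canisters are present; an absent one reads None
- bar1_mid (a point): plain steel reference bar 1, 140 mm long (its x axis) x 24 mm wide (y) x 30 mm high (z), about 0.25 kg, even in weight; starts lying on the desk. This point is its centre
- bar2_mid (a point): plain steel reference bar 2, 140 mm long (its x axis) x 24 mm wide (y) x 30 mm high (z), about 0.25 kg, even in weight; starts lying on the desk. This point is its centre
- rest_top (a point): rest fixed to the desk: a narrow level aluminium rail 30 mm wide (x) and 170 mm long (y), 18 mm thick, its top 70 mm above the desk, on two posts over a 100 x 170 mm base plate. This point is the centre of the rail's top face; y runs along the rail. The bars go across the rail (bar's length along x) with room for both side by side, e.g. 35 mm either side of this point. The rest and the console may be on either side of the bin
- selector_top (a point): top centre of the selector slide's black grip, 28 mm (x) x 20 mm (y) x 40 mm tall, running along its y axis in a track on the cream console (console 110 x 200 x 40 mm, fixed to the desk; track top 54 mm above the desk). x, y, z are the console's directions; +y is towards MEASURE (flat strip), -y towards LOAD (round disc)
- selector (a joint): selector slide position in m: 0 = LOAD end stop, 0.100 = MEASURE end stop; starts somewhere between; slides with about 2 N of friction and stays where it is left
- mug: bystander, leave alone: white mug, 76 mm across, 90 mm tall; origin at its underside
- carton: bystander, leave alone: brown cardboard carton, 60 x 130 x 45 mm; origin at its underside
- jar: bystander, leave alone: amber glass jar, 56 mm across, 75 mm tall; origin at its underside
- screwdriver: bystander, leave alone: screwdriver lying on the desk; origin at its underside
- meter: bystander, leave alone: black hand-held meter, 75 x 140 x 32 mm; origin at its underside
- eraser_block: bystander, leave alone: wooden block, 50 x 90 x 30 mm; origin at its underside
Things that resemble listed ones, but are neither listed nor needed, are in the scene too. What is shaped like the part that bears bar2_mid but green is not meant. What is shaped like the part that bears bar1_mid but brown is not meant.

How it is judged:
On the way, in this order (a step that is already met when the one before it is completed fails the run):
1. the selector slide is fully home at LOAD (value of joint selector below 0.004 m), for 0.2 s.
2. all canisters stand upright in the bin and both bars lie across the rail, the slide still at LOAD (angle between each of canister1_mid, canister2_mid, canister3_mid's own z axis and vertical below 0.12 rad and z of canister1_mid in the frame of bin_in between 0.065 and 0.079 m and x of canister1_mid in the frame of bin_in between -0.135 and 0.135 m and y of canister1_mid in the frame of bin_in between -0.13 and 0.13 m and linear speed of each of canister1, canister2, canister3, bar1, bar2 below 0.02 m/s and z of canister2_mid in the frame of bin_in between 0.065 and 0.079 m and x of canister2_mid in the frame of bin_in between -0.135 and 0.135 m and y of canister2_mid in the frame of bin_in between -0.13 and 0.13 m and z of canister3_mid in the frame of bin_in between 0.065 and 0.079 m and x of canister3_mid in the frame of bin_in between -0.135 and 0.135 m and y of canister3_mid in the frame of bin_in between -0.13 and 0.13 m and x of bar1_mid in the frame of rest_top between -0.025 and 0.025 m and y of bar1_mid in the frame of rest_top between -0.085 and 0.085 m and z of bar1_mid in the frame of rest_top between 0.008 and 0.02 m and angle between the x axis of each of bar1_mid, bar2_mid and the x axis of rest_top, either way round below 0.4 rad and angle between bar1_mid's own x axis and vertical between 1.47 and 1.67 rad and x of bar2_mid in the frame of rest_top between -0.025 and 0.025 m and y of bar2_mid in the frame of rest_top between -0.085 and 0.085 m and z of bar2_mid in the frame of rest_top between 0.008 and 0.02 m and angle between bar2_mid's own x axis and vertical between 1.47 and 1.67 rad and value of joint selector below 0.01 m), for 0.3 s.
3. the selector slide is fully home at MEASURE (value of joint selector above 0.096 m), for 0.2 s.
At the end, for the whole second after the job is handed in: Every canister present stands cap up (within 0.12 rad) on the bin's floor, both bars lie across the rail (within 0.4 rad of square, level within 0.1 rad, centred within 25 mm of the rail's middle line), all at rest, and the selector is within 4 mm of its MEASURE stop (angle between each of canister1_mid, canister2_mid, canister3_mid's own z axis and vertical below 0.12 rad and z of canister1_mid in the frame of bin_in between 0.065 and 0.079 m and x of canister1_mid in the frame of bin_in between -0.135 and 0.135 m and y of canister1_mid in the frame of bin_in between -0.13 and 0.13 m and linear speed of each of canister1, canister2, canister3, bar1, bar2 below 0.02 m/s and z of canister2_mid in the frame of bin_in between 0.065 and 0.079 m and x of canister2_mid in the frame of bin_in between -0.135 and 0.135 m and y of canister2_mid in the frame of bin_in between -0.13 and 0.13 m and z of canister3_mid in the frame of bin_in between 0.065 and 0.079 m and x of canister3_mid in the frame of bin_in between -0.135 and 0.135 m and y of canister3_mid in the frame of bin_in between -0.13 and 0.13 m and x of bar1_mid in the frame of rest_top between -0.025 and 0.025 m and y of bar1_mid in the frame of rest_top between -0.085 and 0.085 m and z of bar1_mid in the frame of rest_top between 0.008 and 0.02 m and angle between the x axis of each of bar1_mid, bar2_mid and the x axis of rest_top, either way round below 0.4 rad and angle between bar1_mid's own x axis and vertical between 1.47 and 1.67 rad and x of bar2_mid in the frame of rest_top between -0.025 and 0.025 m and y of bar2_mid in the frame of rest_top between -0.085 and 0.085 m and z of bar2_mid in the frame of rest_top between 0.008 and 0.02 m and angle between bar2_mid's own x axis and vertical between 1.47 and 1.67 rad and value of joint selector above 0.096 m); the robot touches nothing.
It fails at once if a bystander is pushed more than 40 mm from its place (distance of any of mug, carton, jar, screwdriver, meter, eraser_block from where it was at the start of the episode above 0.04 m).
Of canister1, canister2, canister3 only 2 to 3 are there at a start; the rules pass over those that are not, and their reading is None.
At some moment in a run one of canister1, canister2, canister3 may be knocked a few centimetres aside while the robot is not near it.
Once in a run the grip may slacken for a moment while it holds something.
It also fails if it takes over 210 s, if anything falls off the work surface, if the arm or the gripper's body presses on something with over 40 N, if the wrist force passes 120 N, or if a joint passes its speed limit or range.

## Robot

A 6-joint arm with a two-finger parallel gripper is mounted at the origin on the work surface. World frame = base frame: x ahead of the robot, y to its left, z up, the work surface at z = 0. Lengths are in m, angles in rad, forces in N, time in s.
With the tool pointing down it reaches from about 0.375 to 0.925 m from the base axis. Payload 5.7 kg.
Tool frame: the origin (TCP) lies midway between the tips of the shut fingers; the grasp point (between the pads) lies 19 mm behind it; z points along the fingers, y is the line along which they close (so a half turn about z gives the same grasp; the last joint's range is limited). The gripper opens to 88 mm and grips with 3 to 60 N. Pads are 20 mm wide; open, the fingers measure 115 mm over their backs; the gripper's body (75 mm by 178 mm) begins 61 mm behind the grasp point.
Start: joints at [1.116, 0.359, 1.51, -0, 1.272, -0.115], TCP at [0.2, 0.566, 0.223] pointing down, gripper open.
Joint ranges: [-2.97, 2.97], [-1.01, 2.36], [0.21, 2.38], [-0.96, 4.11], [0.2, 2.71], [-2.98, 2.98]. Speed limits (rad/s): [2.39, 2.39, 3.14, 3.14, 3.14, 3.14].

## Interface

Orientations are given as a unit quaternion [w, x, y, z].
In Python, from station import * gives the robot as it stands.
- The arm moves only by the tool step_arm, never from a script. Its argument "moves" is a list that holds one entry, the list of rows, each a list of 7 numbers: the shift along the tool's x, y, z as a fraction of full scale, then the turn, a rotation vector about the tool's x, y, z as a fraction of full scale, then the gripper command: -1 is fully open, 1 is shut, values between are in proportion. A call has 1 to 10 rows; each row is the pose to reach, as a shift and turn from the pose commanded when the call began, along the tool's axes at that moment; what a row does not reach only later rows make up. Full scale, the value 1, is 0.5 m for a shift and 60 degrees for a turn. A row lasts 1/8 s, in which the tool goes at most 62.5 mm and 10.7 degrees, less where a joint would pass 70% of its speed; a pose out of reach is approached as far as the arm can. A call with a number of a shift or a turn outside -1 to 1 is refused whole. A call with a gripper value outside its range is refused whole. The fingers move at their own pace and stop on an object; "newtons" is the grip in N (left out, the last holds). Time passes only in rows, so rows that repeat a pose let the fingers close. It gives the time, the measured TCP pose, the force, the opening and the grip force at its end, in the units of the state.
- get_obs(): the state, without advancing time (a new reading comes with each control period).
- snapshot(name): name is "side" or "top"; returns the picture (480x640x3 uint8, red, green, blue); there is no depth.
- get_calibration(name): a dict with "camera_matrix" (3x3 intrinsics, pixels), "world_from_camera" (4x4, takes a point from camera to world coordinates). Camera axes: x right, y down, z forward; pixel columns grow to the right and rows downward; lengths in m; the calibration is good to about 2 mm. A picture is of the moment at which its call begins. get_calibration takes no time and is no camera call.
- sign_off(): hands the job in; it is judged then, once.
Trained networks look in the newest picture that a camera, given by its name, has taken for a name from the list of things; names that differ only in an ending like _2 or _b are one class to them, and where a whole thing is asked for, a point or a joint stands for the part that bears it (a point fixed in the world has none). Each returns a list of dicts, best first, with "score" (0 to 1); they miss things now and then, are a little off and sometimes report something else, mostly with a low value. They report only what shows in the picture. A call takes as long as a camera call. They do not tell look-alikes from the thing itself.
- look_for(camera, name): "at" ([x, y, z] in m, in world coordinates, good to about 4 mm: the middle of the surface that is visible of it).
The state is a dict: "time_s": time; "joint_pos": joint angles; "qd": joint speeds; "tau": joint torques, N m; "eef_pos": TCP position; "tcp_rot": TCP orientation; "force": force on the tool from outside, world axes, zero at the start; "moment": the same for the moment, N m; "width": finger opening in m; "grasp_force": force on a finger pad.
Only numpy, scipy, OpenCV 4.12 (cv2) and the standard library are available. Lean on these libraries where they do the work, as an engineer would, in place of code of your own. Each camera call takes 0.05 s, during which the arm holds its last target. There are 200 camera calls.

## Working session

There is one attempt and no reset: what is moved stays moved. The work goes in short steps, Python scripts to look and compute and a tool call to move; the robot and the scene stay as the last step left them, time stands still between calls to the robot, and variables do not carry over. Pictures are saved under pics/ and viewed, at most 14 in all, crops included, and the job is handed in when it is done.

Besides the shell and the picture viewer there is one more tool, called after ">>>" as a command line: name --argument value ..., lists and objects as JSON in quotes. step_arm: Moves the arm, as the interface text tells. Its arguments: {"type":"object","properties":{"moves":{"type":"array","items":{"type":"array","items":{"type":"array","items":{"type":"number","minimum":-1,"maximum":1}}}},"newtons":{"type":"number"}},"required":["moves"]}

```bash
mkdir -p pics; ls
python3 - <<'E'
from station import *
import cv2,numpy as np
for c in ("side","top"):
    im=snapshot(c); cv2.imwrite(f"pics/{c}0.png",im[:,:,::-1])
    k=get_calibration(c); print(c,np.round(k["camera_matrix"],1).tolist(),np.round(k["world_from_camera"],3).tolist())
    for n in ["canister1_mid","bar1_mid","selector_top","rest_top","bin_in","mug","carton","jar","screwdriver","meter","eraser_block"]:
        try:
            for d in look_for(c,n): print(c,n,round(d["score"],2),np.round(d["at"],3).tolist())
        except Exception as e: print(n,e)
print(get_obs())
E
```

```text
pics
side [[458.8, 0.0, 317.5], [0.0, 458.8, 238.0], [0.0, 0.0, 1.0]] [[0.854, -0.369, 0.367, -0.021], [-0.52, -0.621, 0.587, -0.806], [0.011, -0.692, -0.722, 1.162], [0.0, 0.0, 0.0, 1.0]]
side canister1_mid 0.66 [0.462, -0.035, 0.042]
side canister1_mid 0.31 [0.578, 0.338, 0.082]
side bar1_mid 0.55 [0.416, 0.282, 0.035]
side bar1_mid 0.51 [0.494, 0.624, 0.03]
side selector_top 0.42 [0.578, 0.334, 0.086]
side rest_top 0.67 [0.563, -0.338, 0.008]
side rest_top 0.23 [0.416, 0.283, 0.034]
side bin_in 0.92 [0.553, 0.004, 0.019]
side mug 0.58 [0.273, 0.32, 0.058]
side carton 0.68 [0.768, 0.041, 0.046]
side jar 0.69 [0.772, -0.189, 0.024]
side jar 0.42 [0.578, 0.334, 0.085]
side jar 0.37 [0.563, -0.339, 0.008]
side screwdriver 0.7 [0.77, -0.191, 0.021]
side meter 0.87 [0.277, -0.345, 0.03]
side meter 0.61 [0.544, 0.488, 0.05]
side eraser_block 0.94 [0.493, -0.536, 0.031]
top [[491.8, 0.0, 328.9], [0.0, 491.8, 225.8], [0.0, 0.0, 1.0]] [[0.011, -0.977, 0.214, 0.223], [-1.0, -0.012, -0.003, 0.061], [0.006, -0.214, -0.977, 1.463], [0.0, 0.0, 0.0, 1.0]]
top canister1_mid 0.57 [0.475, -0.019, 0.
[... 706 characters left out ...]
282, -0.337, 0.033]
{'time_s': 1.2, 'joint_pos': array([ 1.11589185e+00,  3.58787752e-01,  1.51039984e+00,  7.79245655e-06,
        1.27249599e+00, -1.15100623e-01]), 'qd': array([-0.00011511,  0.00152356,  0.00105498, -0.00019092,  0.00095383,
       -0.0010781 ]), 'tau': array([ 2.32593251e-03, -5.15332532e+01, -2.71134603e+01,  6.75393362e-02,
        2.47411482e-02, -1.06816292e-04]), 'eef_pos': array([0.19997332, 0.565664  , 0.22263013]), 'tcp_rot': array([-1.63567315e-05,  1.69086819e-01,  9.85601159e-01, -4.25836246e-05]), 'force': array([-0.05112866, -0.33003513, -0.16797387]), 'moment': array([-0.00459649, -0.03871144,  0.00936778]), 'grasp_force': 0.0, 'width': 0.08768272779450761}
```

View pics/top0.png

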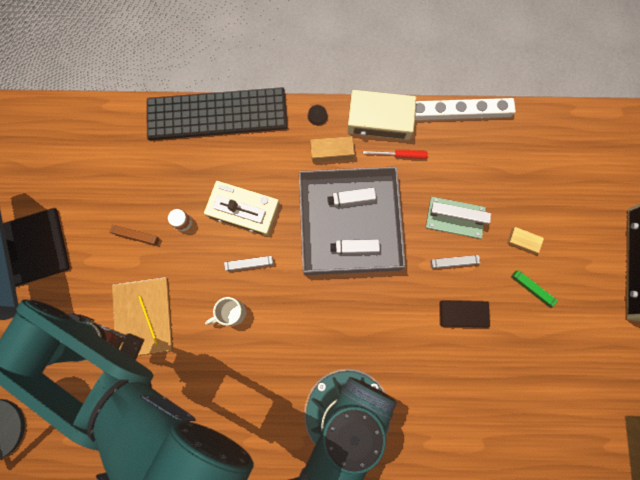

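View pics/side0.png

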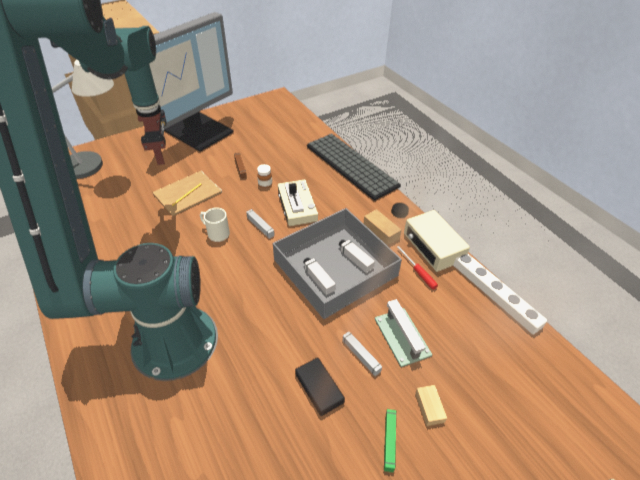

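The top view shows two canisters in the bin, caps to the left (+y), at about px (355,197) and (357,247). The console is at (242,207) and the rest at (458,217). There are four bar candidates: grey (249,264), grey (455,262), brown (135,235) and green (535,288). The two grey ones fit plain steel; brown and green are excluded by the text. I'll confirm in enlarged crops.

Run:
```python
import cv2
t=cv2.imread("pics/top0.png");s=cv2.imread("pics/side0.png")
cv2.imwrite("pics/topc.png",cv2.resize(t[150:330,200:500],None,fx=2.6667,fy=2.6667,interpolation=cv2.INTER_CUBIC))
cv2.imwrite("pics/sidec.png",cv2.resize(s[170:380,230:440],None,fx=2.8,fy=2.8,interpolation=cv2.INTER_CUBIC))
```

```text
(no output)
```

View pics/topc.png

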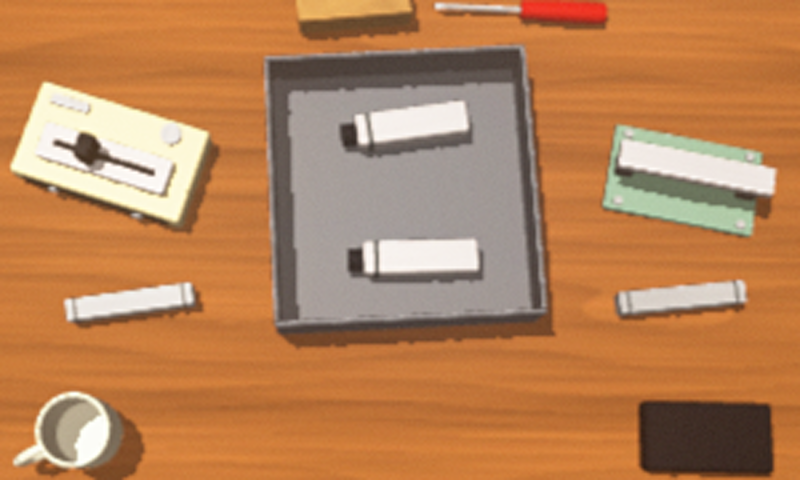

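View pics/sidec.png

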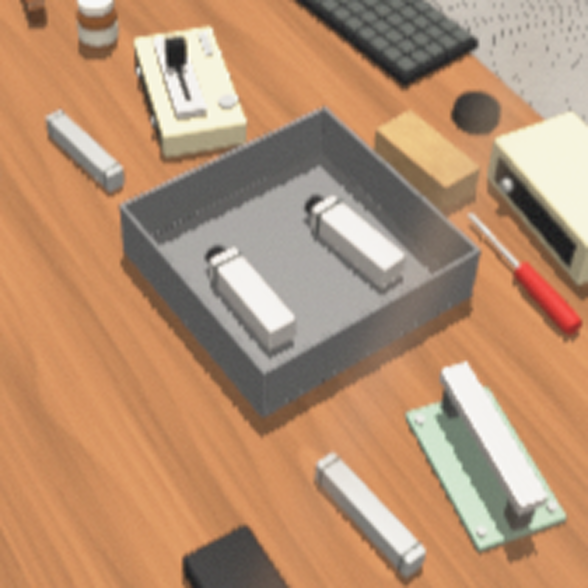

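The crops confirm two grey steel bars, at crop px (130,302) and (682,298). The round disc (LOAD) is at (171,133), the flat strip (MEASURE) at (70,103), and both caps face left.

```bash
cat > geo.py <<'E'
from station import *
import numpy as np,cv2
def ray(c,p):
    k=get_calibration(c);T=np.array(k["world_from_camera"]);K=np.array(k["camera_matrix"])
    d=T[:3,:3]@np.linalg.solve(K,[p[0],p[1],1]);return T[:3,3],d/np.linalg.norm(d)
def tri(p,q):
    o1,d1=ray("top",p);o2,d2=ray("side",q)
    A=np.stack([d1,-d2],1);s=np.linalg.lstsq(A,o2-o1,rcond=None)[0]
    a,b=o1+s[0]*d1,o2+s[1]*d2;return (a+b)/2,np.linalg.norm(a-b)
def plane(c,p,z):
    o,d=ray(c,p);return o+d*(z-o[2])/d[2]
def rel(target):
    "shift in tool axes, full-scale units"
    from scipy.spatial.transform import Rotation as R
    o=get_obs();q=o["tcp_rot"];r=R.from_quat([q[1],q[2],q[3],q[0]])
    return r.inv().apply(np.array(target)-o["eef_pos"])/0.5
E
python3 - <<'E'
from geo import *
T=lambda p:(200+p[0]/2.6667,150+p[1]/2.6667)
S=lambda p:(230+p[0]/2.8,170+p[1]/2.8)
pts=dict(grip=((86,142),(176,42),.094),Afoot=((467,116),(391,263),.041),Acap=((362,129),(324,208),.041),Bfoot=((479,252),(280,327),.041),Bcap=((369,254),(224,257),.041),
L1=((70,306),(55,118),.03),L2=((192,291),(113,172),.03),R1=((622,300),(328,462),.03),R2=((742,288),(412,556),.03),
rail1=((620,155),(456,368),.07),rail2=((775,178),(534,497),.07),disc=((171,133),(228,101),.04),strip=((70,103),(206,42),.04),
c1=((265,57),(325,110),.081),c2=((523,47),(478,253),.081),c3=((545,315),(265,378),.081),c4=((277,327),(123,208),.081))
for n,(p,q,z) in pts.items():
    x,r=tri(T(p),S(q)); print(n,np.round(x,3),"res",round(r,4),"topplane",np.round(plane("top",T(p),z)[:2],3))
E
```

```text
grip [0.584 0.335 0.095] res 0.0023 topplane [0.585 0.335]
Afoot [ 0.632 -0.081  0.045] res 0.0032 topplane [ 0.635 -0.082]
Acap [0.619 0.037 0.036] res 0.0022 topplane [0.618 0.036]
Bfoot [ 0.476 -0.092  0.042] res 0.0063 topplane [ 0.479 -0.094]
Bcap [0.474 0.028 0.04 ] res 0.0031 topplane [0.476 0.028]
L1 [0.415 0.357 0.023] res 0.0033 topplane [0.416 0.355]
L2 [0.431 0.222 0.033] res 0.0046 topplane [0.434 0.222]
R1 [ 0.43  -0.253  0.026] res 0.0008 topplane [ 0.43  -0.252]
R2 [ 0.442 -0.384  0.031] res 0.0059 topplane [ 0.445 -0.385]
rail1 [ 0.587 -0.248  0.069] res 0.0056 topplane [ 0.584 -0.246]
rail2 [ 0.557 -0.412  0.079] res 0.0025 topplane [ 0.56  -0.415]
disc [0.61  0.25  0.046] res 0.0007 topplane [0.611 0.251]
strip [0.643 0.364 0.049] res 0.0015 topplane [0.645 0.366]
c1 [0.689 0.145 0.076] res 0.001 topplane [0.688 0.145]
c2 [ 0.704 -0.141  0.079] res 0.0011 topplane [ 0.703 -0.141]
c3 [ 0.408 -0.16   0.075] res 0.0039 topplane [ 0.405 -0.158]
c4 [0.392 0.125 0.078] res 0.0048 topplane [0.389 0.125]
```

Both canisters, both bars, the rail (0.07 high), the bin rim and the grip all triangulate to within a few mm of the stated sizes. First move: shut the fingers on the MEASURE side of the grip.

>>> step_arm --moves '[[[-0.874, -0.09, 0.1, 0, 0, -0.052, 1], [-0.874, -0.09, 0.1, 0, 0, -0.052, 1], [-0.874, -0.09, 0.1, 0, 0, -0.052, 1], [-0.874, -0.09, 0.1, 0, 0, -0.052, 1], [-0.874, -0.09, 0.1, 0, 0, -0.052, 1], [-0.874, -0.09, 0.1, 0, 0, -0.052, 1], [-0.874, -0.09, 0.1, 0, 0, -0.052, 1], [-0.874, -0.09, 0.1, 0, 0, -0.052, 1], [-0.874, -0.09, 0.1, 0, 0, -0.052, 1], [-0.874, -0.09, 0.1, 0, 0, -0.052, 1]]]' --newtons 20

```text
time_s: 2.45
eef_pos: [0.5954, 0.3785, 0.1728]
tcp_rot: [-0.0, 0.141, 0.99, 0.0]
force: [-0.5, 0.3, -0.2]
width: 0.0001
grasp_force: 0.0
```

>>> step_arm --moves '[[[0, 0, 0.1, 0, 0, 0, 1], [0, 0, 0.214, 0, 0, 0, 1], [0, 0, 0.214, 0, 0, 0, 1], [0, -0.04, 0.214, 0, 0, 0, 1], [0, -0.06, 0.214, 0, 0, 0, 1], [0, -0.08, 0.214, 0, 0, 0, 1], [0, -0.1, 0.214, 0, 0, 0, 1], [0, -0.12, 0.214, 0, 0, 0, 1], [0, -0.14, 0.214, 0, 0, 0, 1], [0, -0.14, 0.214, 0, 0, 0, 1]]]'

```text
time_s: 3.7
eef_pos: [0.5767, 0.3091, 0.0654]
tcp_rot: [-0.001, 0.143, 0.99, -0.001]
force: [0.7, -0.6, -0.3]
width: 0.0005
grasp_force: 0.0
```

>>> step_arm --moves '[[[0, -0.01, 0, 0, 0, 0, 1], [0, -0.016, 0, 0, 0, 0, 1], [0, -0.016, 0, 0, 0, 0, 1]]]'

```text
time_s: 4.08
eef_pos: [0.5747, 0.3024, 0.0653]
tcp_rot: [-0.0, 0.142, 0.99, -0.0]
force: [0.3, 0.6, -0.1]
width: 0.0006
grasp_force: 0.3
```

>>> step_arm --moves '[[[0, -0.008, 0, 0, 0, 0, 1], [0, -0.016, 0, 0, 0, 0, 1], [0, -0.016, 0, 0, 0, 0, 1]]]'

```text
time_s: 4.45
eef_pos: [0.5727, 0.2955, 0.0656]
tcp_rot: [0.0, 0.142, 0.99, 0.001]
force: [-0.1, 4.6, -2.4]
width: 0.0003
grasp_force: 2.1
```

Run:
```python
from geo import *
im=snapshot("top");s=snapshot("side")
a=cv2.resize(im[160:250,190:310],None,fx=3.3,fy=3.3,interpolation=cv2.INTER_CUBIC)
b=cv2.resize(s[150:240,250:370],None,fx=3.3,fy=3.3,interpolation=cv2.INTER_CUBIC)
cv2.imwrite("pics/sel1.png",np.hstack([a,b])[:,:,::-1]);print(get_obs()["force"])
```

```text
[ 0.63097246  4.99450061 -2.30026794]
```

View pics/sel1.png

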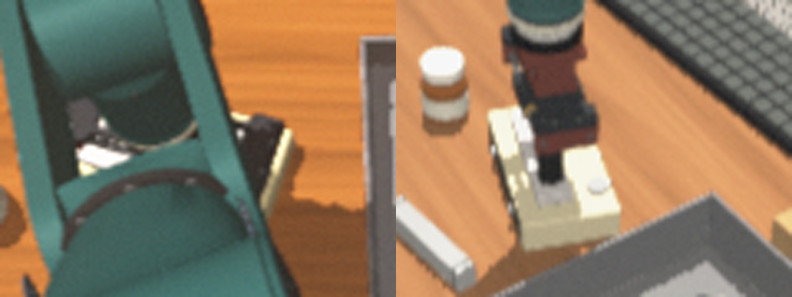

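The side panel shows the black grip, at panel px (550,165), in front of the fingers and not yet at the LOAD end. I'll keep pushing.

>>> step_arm --moves '[[[0, -0.012, 0, 0, 0, 0, 1], [0, -0.024, 0, 0, 0, 0, 1], [0, -0.036, 0, 0, 0, 0, 1], [0, -0.036, 0, 0, 0, 0, 1]]]'

```text
time_s: 5.05
eef_pos: [0.5729, 0.2935, 0.0666]
tcp_rot: [0.004, 0.145, 0.989, 0.014]
force: [7.2, 56.6, -22.6]
width: 0.0006
grasp_force: 26.6
```

>>> step_arm --moves '[[[0, -0.008, 0, 0, 0, 0, 1], [0, -0.016, 0, 0, 0, 0, 1], [0, -0.016, 0, 0, 0, 0, 1]]]'

```text
time_s: 5.42
eef_pos: [0.5731, 0.2928, 0.0671]
tcp_rot: [0.006, 0.146, 0.989, 0.019]
force: [10.4, 79.9, -32.7]
width: 0.0008
grasp_force: 38.2
```

>>> step_arm --moves '[[[0, -0.008, 0, 0, 0, 0, 1], [0, -0.016, 0, 0, 0, 0, 1], [0, -0.016, 0, 0, 0, 0, 1]]]'

```text
time_s: 5.8
eef_pos: [0.5731, 0.2922, 0.0674]
tcp_rot: [0.008, 0.147, 0.989, 0.025]
force: [13.9, 105.7, -42.2]
width: 0.0001
grasp_force: 50.0
```

That is the stop; backing off.

>>> step_arm --moves '[[[0, 0.07, 0, 0, 0, 0, 1], [0, 0.12, 0, 0, 0, 0, 1], [0, 0.12, -0.1, 0, 0, 0, 1], [0, 0.12, -0.24, 0, 0, 0, -1], [0, 0.12, -0.24, 0, 0, 0, -1]]]'

```text
time_s: 6.42
eef_pos: [0.583, 0.3206, 0.191]
tcp_rot: [0.004, 0.142, 0.99, 0.002]
force: [0.4, -1.0, 0.0]
width: 0.0168
grasp_force: 0.0
```

Run:
```python
from geo import *
s=snapshot("side");im=snapshot("top")
a=cv2.resize(im[160:250,190:310],None,fx=3.3,fy=3.3,interpolation=cv2.INTER_CUBIC)
b=cv2.resize(s[150:240,250:370],None,fx=3.3,fy=3.3,interpolation=cv2.INTER_CUBIC)
cv2.imwrite("pics/sel2.png",np.hstack([a,b])[:,:,::-1]);o=get_obs();print(o["eef_pos"],o["joint_pos"])
for t in [(.421,.345,.19),(.424,.288,.15)]: print(rel(t))
```

```text
[0.58071213 0.31955632 0.18706567] [ 3.99527391e-01  4.77547766e-01  1.40774151e+00 -1.09688065e-03
  1.25422975e+00 -8.85545183e-01]
[ 0.32081671 -0.04109372 -0.00661624]
[ 0.28314677 -0.14883408  0.07341495]
```

View pics/sel2.png

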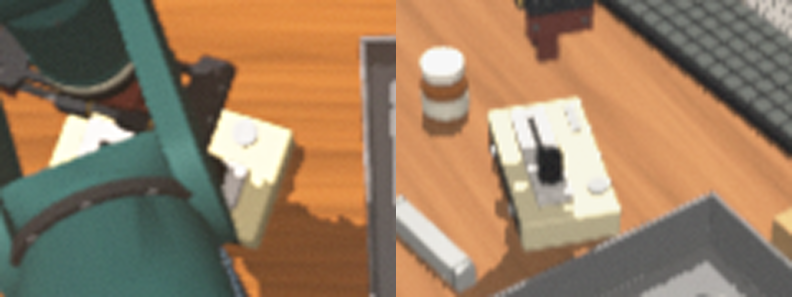

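Run:
```python
from geo import *
for p in [(292.9,185),(296,195.5),(295.5,194),(297,196.5)]: print(plane("side",p,.094))
k=get_calibration("side");T=np.linalg.inv(np.array(k["world_from_camera"]));K=np.array(k["camera_matrix"])
for w in [(.566,.271,.094),(.571,.290,.094),(.584,.335,.094)]:
    q=K@(T@np.r_[w,1])[:3]; q=q[:2]/q[2]; print(w,q,(q-[250,150])*3.3+[396,0])
```

```text
[0.58332924 0.33586217 0.094     ]
[0.56451614 0.27977918 0.094     ]
[0.5669739  0.28772922 0.094     ]
[0.56491089 0.27331203 0.094     ]
(0.566, 0.271, 0.094) [297.59244305 196.76830669] [553.05506206 154.33541207]
(0.571, 0.29, 0.094) [296.17275088 193.26180066] [548.3700779  142.76394219]
(0.584, 0.335, 0.094) [293.17797893 185.07108343] [538.48733048 115.73457532]
```

The grip moved about 60 mm and then held rigidly against roughly 100 N. It now sits at panel px (550,150), which matches the LOAD stop. Next is the left bar.

>>> step_arm --moves '[[[0.1, -0.05, 0, 0, 0, 0.17, -1], [0.2, -0.1, 0, 0, 0, 0.35, -1], [0.28, -0.149, 0.03, 0, 0, 0.53, -1], [0.28, -0.149, 0.06, 0, 0, 0.7, -1], [0.283, -0.149, 0.1, 0, 0, 0.88, -1], [0.283, -0.149, 0.13, 0, 0, 1, -1], [0.283, -0.149, 0.13, 0, 0, 1, -1], [0.283, -0.149, 0.13, 0, 0, 1, -1]]]'

```text
time_s: 7.52
eef_pos: [0.4228, 0.2878, 0.1201]
tcp_rot: [-0.0, 0.617, 0.787, -0.001]
force: [-0.1, -0.0, 0.4]
width: 0.0877
grasp_force: 0.0
```

Run:
```python
from geo import *
o=get_obs();q=o["tcp_rot"];print(o["eef_pos"],o["joint_pos"],"yaw y",np.degrees(np.arctan2(-(q[1]**2-q[2]**2),2*q[1]*q[2])))
print(rel((.424,.288,.005)))
```

```text
[0.42282293 0.2878225  0.12012122] [ 4.62776482e-01  3.56591398e-01  1.81509096e+00 -3.63059607e-04
  9.71732534e-01  2.22337051e-01] yaw y 13.787909806135556
[-5.65205361e-05  2.76494470e-03  2.30238131e-01]
```

>>> step_arm --moves '[[[0, 0.003, 0.06, 0, 0, 0.1, -1], [0, 0.003, 0.14, 0, 0, 0.1, -1], [0, 0.003, 0.2, 0, 0, 0.1, -1], [0, 0.003, 0.23, 0, 0, 0.1, -1], [0, 0.003, 0.23, 0, 0, 0.1, 1], [0, 0.003, 0.23, 0, 0, 0.1, 1], [0, 0.003, 0.23, 0, 0, 0.1, 1], [0, 0.003, 0.23, 0, 0, 0.1, 1], [0, 0.003, 0.23, 0, 0, 0.1, 1], [0, 0.003, 0.23, 0, 0, 0.1, 1]]]' --newtons 40

```text
time_s: 8.78
eef_pos: [0.4249, 0.2887, 0.0058]
tcp_rot: [0.0, 0.658, 0.753, 0.0]
force: [-0.1, -0.1, 0.1]
width: 0.0316
grasp_force: 0.0
```

>>> step_arm --moves '[[[0, 0, 0, 0, 0, 0, 1], [0, 0, 0, 0, 0, 0, 1], [0, 0, -0.02, 0, 0, 0, 1], [0, 0, -0.1, 0, 0, 0, 1], [0, 0, -0.2, 0, 0, 0, 1], [0, 0, -0.3, 0, 0, 0, 1], [0, 0, -0.38, 0, 0, 0, 1], [0, 0, -0.38, 0, 0, 0, 1]]]'

```text
time_s: 9.78
eef_pos: [0.4272, 0.2899, 0.1992]
tcp_rot: [0.002, 0.658, 0.753, 0.004]
force: [0.4, 0.3, -3.3]
width: 0.0235
grasp_force: 39.9
```

>>> step_arm --moves '[[[-0.1, 0, 0, 0, 0, -0.1, 1], [-0.2, 0.03, 0, 0, 0, -0.2, 1], [-0.3, 0.06, 0, 0, 0, -0.3, 1], [-0.4, 0.1, 0, 0, 0, -0.4, 1], [-0.5, 0.1, 0, 0, 0, -0.5, 1], [-0.6, 0.12, 0, 0, 0, -0.6, 1], [-0.7, 0.12, 0, 0, 0, -0.7, 1], [-0.8, 0.12, 0, 0, 0, -0.8, 1], [-0.8, 0.12, 0, 0, 0, -0.8, 1], [-0.8, 0.12, 0, 0, 0, -0.8, 1]]]'

```text
time_s: 11.02
eef_pos: [0.5363, -0.0992, 0.1942]
tcp_rot: [-0.002, 0.296, 0.955, 0.0]
force: [-0.2, 0.1, -3.3]
width: 0.0239
grasp_force: 39.9
```

```bash
cat >> geo.py <<'E'
def st():
    o=get_obs();q=o["tcp_rot"];print(np.round(o["eef_pos"],4),np.round(o["joint_pos"],2),"yaw",round(np.degrees(np.arctan2(-(q[1]**2-q[2]**2),2*q[1]*q[2])),1),"w",o["width"],"gf",o["grasp_force"])
E
python3 - <<'E'
from geo import *
st()
print(rel((.577,-.296,.2)))
E
```

```text
[ 0.5363 -0.0992  0.1942] [-0.31  0.31  1.66  0.    1.17 -1.28] yaw 55.6 w 0.023873241536386588 gf 39.918710589408875
[-0.28975594 -0.27851407 -0.01246988]
```

>>> step_arm --moves '[[[-0.1, -0.1, 0, 0, 0, -0.15, 1], [-0.2, -0.2, 0, 0, 0, -0.3, 1], [-0.29, -0.279, 0, 0, 0, -0.43, 1], [-0.29, -0.279, 0.06, 0, 0, -0.43, 1], [-0.29, -0.279, 0.12, 0, 0, -0.43, 1], [-0.29, -0.279, 0.18, 0, 0, -0.43, 1], [-0.29, -0.279, 0.18, 0, 0, -0.43, 1]]]'

```text
time_s: 11.9
eef_pos: [0.5764, -0.2935, 0.1026]
tcp_rot: [-0.003, 0.074, 0.997, 0.002]
force: [-0.8, 0.4, -2.0]
width: 0.0238
grasp_force: 40.0
```

Run:
```python
from geo import *
st()
print(rel((.577,-.296,.077)))
s=snapshot("side");im=snapshot("top")
a=cv2.resize(im[160:270,390:510],None,fx=3.3,fy=3.3,interpolation=cv2.INTER_CUBIC)
b=cv2.resize(s[270:380,330:450],None,fx=3.3,fy=3.3,interpolation=cv2.INTER_CUBIC)
cv2.imwrite("pics/bar1.png",np.hstack([a,b])[:,:,::-1])
```

```text
[ 0.5764 -0.2935  0.1026] [-0.58  0.55  1.52  0.    1.08 -2.  ] yaw 81.5 w 0.023764818991105906 gf 39.999364614486694
[-0.00227414 -0.00492522  0.05110585]
```

View pics/bar1.png

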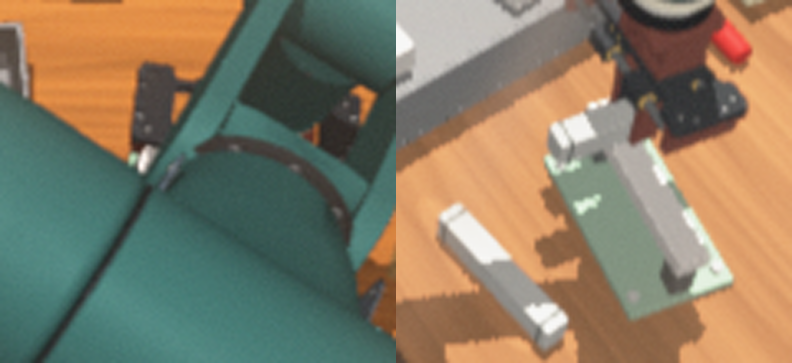

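The side panel shows the bar at (590,130), held level and square above the rail's near end, so I'll lower it.

>>> step_arm --moves '[[[-0.002, -0.005, 0.02, 0, 0, 0, 1], [-0.002, -0.005, 0.04, 0, 0, 0, 1], [-0.002, -0.005, 0.051, 0, 0, 0, 1], [-0.002, -0.005, 0.052, 0, 0, 0, 1], [-0.002, -0.005, 0.052, 0, 0, 0, 1]]]'

```text
time_s: 12.62
eef_pos: [0.5792, -0.2995, 0.0797]
tcp_rot: [0.0, 0.075, 0.997, -0.0]
force: [0.4, 0.3, -1.7]
width: 0.0234
grasp_force: 40.0
```

>>> step_arm --moves '[[[0.0, 0, 0.002, 0, 0, 0, 1], [0, 0, 0.004, 0, 0, 0, 1], [0, 0, 0.004, 0, 0, 0, 1]]]'

```text
time_s: 13.0
eef_pos: [0.5791, -0.2993, 0.0777]
tcp_rot: [-0.0, 0.075, 0.997, -0.0]
force: [-0.6, 0.3, -3.3]
width: 0.0236
grasp_force: 40.0
```

>>> step_arm --moves '[[[0, 0, 0.003, 0, 0, 0, 1], [0, 0, 0.006, 0, 0, 0, 1], [0, 0, 0.006, 0, 0, 0, 1]]]'

```text
time_s: 13.38
eef_pos: [0.5793, -0.2995, 0.0757]
tcp_rot: [0.0, 0.075, 0.997, -0.0]
force: [-2.5, 1.3, 5.5]
width: 0.0235
grasp_force: 40.0
```

>>> step_arm --moves '[[[0, 0, -0.001, 0, 0, 0, 0.1], [0, 0, -0.001, 0, 0, 0, 0.1], [0, 0, -0.001, 0, 0, 0, 0.1], [0, 0, -0.03, 0, 0, 0, 0.1], [0, 0, -0.1, 0, 0, 0, 0.1], [0, 0, -0.2, 0, 0, 0, -0.5], [0.1, -0.05, -0.25, 0, 0, 0, -1], [0.2, -0.05, -0.25, 0, 0, 0, -1], [0.2, -0.05, -0.25, 0, 0, 0, -1]]]'

```text
time_s: 14.5
eef_pos: [0.4732, -0.3082, 0.2008]
tcp_rot: [-0.001, 0.075, 0.997, 0.0]
force: [0.1, 0.6, -0.3]
width: 0.0761
grasp_force: 0.0
```

Run:
```python
from geo import *
st()
print(rel((.4365,-.3185,.1)))
s=snapshot("side");im=snapshot("top")
a=cv2.resize(im[160:290,390:510],None,fx=3.3,fy=3.3,interpolation=cv2.INTER_CUBIC)
b=cv2.resize(s[260:390,330:450],None,fx=3.3,fy=3.3,interpolation=cv2.INTER_CUBIC)
cv2.imwrite("pics/bar2.png",np.hstack([a,b])[:,:,::-1])
```

```text
[ 0.4732 -0.3082  0.2008] [-0.7   0.33  1.61 -0.    1.2  -2.12] yaw 81.3 w 0.07607728070607038 gf 0.0
[ 0.06909577 -0.03140549  0.20169313]
```

View pics/bar2.png

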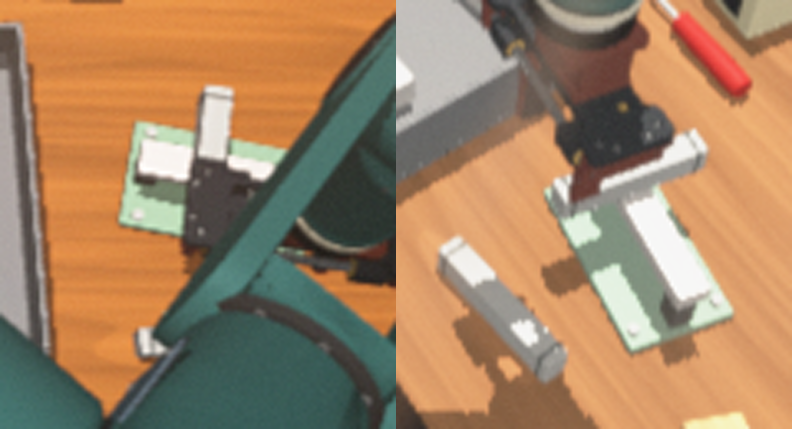

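Bar 1 lies level across the rail, panel (570,195)–(690,145). Bar 2 is next; I'll grip it 33 mm off-centre so the gripper body clears bar 1's overhang.

>>> step_arm --moves '[[[0.053, -0.095, 0, 0, 0, 0.17, -1], [0.053, -0.095, 0, 0, 0, 0.34, -1], [0.053, -0.095, 0, 0, 0, 0.51, -1], [0.053, -0.095, 0, 0, 0, 0.68, -1], [0.053, -0.095, 0, 0, 0, 0.85, -1], [0.053, -0.095, 0.06, 0, 0, 0.95, -1], [0.053, -0.095, 0.12, 0, 0, 0.95, -1], [0.053, -0.095, 0.12, 0, 0, 0.95, -1]]]'

```text
time_s: 15.6
eef_pos: [0.4433, -0.3513, 0.1378]
tcp_rot: [-0.002, 0.541, 0.841, 0.0]
force: [-0.3, -0.1, -0.6]
width: 0.0879
grasp_force: 0.0
```

Run:
```python
from geo import *
st()
print(rel((.4397,-.3513,.006)))
```

```text
[ 0.4433 -0.3513  0.1378] [-0.79  0.4   1.68  0.    1.06 -1.22] yaw 24.5 w 0.08789207334774837 gf 0.0
[ 0.00212023 -0.00625458  0.26360664]
```

>>> step_arm --moves '[[[0.002, -0.006, 0, 0, 0, 0.16, -1], [0.002, -0.006, 0.06, 0, 0, 0.315, -1], [0.002, -0.006, 0.14, 0, 0, 0.315, -1], [0.002, -0.006, 0.2, 0, 0, 0.315, -1], [0.002, -0.006, 0.25, 0, 0, 0.315, -1], [0.002, -0.006, 0.263, 0, 0, 0.315, -1], [0.002, -0.006, 0.263, 0, 0, 0.315, 0], [0.002, -0.006, 0.263, 0, 0, 0.315, 0.6], [0.002, -0.006, 0.263, 0, 0, 0.315, 1], [0.002, -0.006, 0.263, 0, 0, 0.315, 1]]]'

```text
time_s: 16.85
eef_pos: [0.4404, -0.3529, 0.0088]
tcp_rot: [0.001, 0.672, 0.74, -0.0]
force: [0.1, -0.8, -1.1]
width: 0.0513
grasp_force: 0.0
```

>>> step_arm --moves '[[[0, 0, 0, 0, 0, 0, 1], [0, 0, 0, 0, 0, 0, 1], [0, 0, 0, 0, 0, 0, 1]]]'

```text
time_s: 17.23
eef_pos: [0.4399, -0.3525, 0.0082]
tcp_rot: [-0.0, 0.672, 0.741, -0.0]
force: [-0.6, -0.2, 1.5]
width: 0.0237
grasp_force: 39.7
```

>>> step_arm --moves '[[[0, 0, -0.02, 0, 0, 0, 1], [0, 0, -0.1, 0, 0, 0, 1], [0, 0, -0.2, 0, 0, 0, 1], [0, 0, -0.3, 0, 0, 0, 1], [0, 0, -0.38, 0, 0, -0.16, 1], [0, 0, -0.38, 0, 0, -0.32, 1], [0, 0, -0.38, 0, 0, -0.48, 1], [0, 0, -0.38, 0, 0, -0.64, 1], [0, 0, -0.38, 0, 0, -0.8, 1], [0, 0, -0.38, 0, 0, -0.95, 1]]]'

```text
time_s: 18.48
eef_pos: [0.4398, -0.3521, 0.1984]
tcp_rot: [-0.0, 0.235, 0.972, 0.0]
force: [0.1, 0.6, -2.4]
width: 0.0235
grasp_force: 39.9
```

Run:
```python
from geo import *
st()
print(rel((.600,-.3705,.11)))
```

```text
[ 0.4398 -0.3521  0.1984] [-0.8   0.33  1.62  0.    1.19 -1.89] yaw 62.9 w 0.023461518156758492 gf 39.90280866622925
[-0.30186391  0.11341982  0.17671627]
```

>>> step_arm --moves '[[[-0.1, 0.038, 0, 0, 0, -0.1, 1], [-0.2, 0.075, 0, 0, 0, -0.2, 1], [-0.302, 0.113, 0, 0, 0, -0.31, 1], [-0.302, 0.113, 0.06, 0, 0, -0.31, 1], [-0.302, 0.113, 0.12, 0, 0, -0.31, 1], [-0.302, 0.113, 0.177, 0, 0, -0.31, 1], [-0.302, 0.113, 0.177, 0, 0, -0.31, 1], [-0.302, 0.113, 0.177, 0, 0, -0.31, 1]]]'

```text
time_s: 19.48
eef_pos: [0.6006, -0.3724, 0.1108]
tcp_rot: [0.0, 0.077, 0.997, -0.0]
force: [0.4, -0.5, -1.8]
width: 0.0237
grasp_force: 39.9
```

Run:
```python
from geo import *
st()
print(rel((.600,-.3705,.08)))
s=snapshot("side")
b=cv2.resize(s[260:390,330:450],None,fx=3.3,fy=3.3,interpolation=cv2.INTER_CUBIC)
cv2.imwrite("pics/bar3.png",b[:,:,::-1])
```

```text
[ 0.6006 -0.3724  0.1108] [-0.65  0.61  1.37 -0.    1.16 -2.07] yaw 81.1 w 0.023666840591084377 gf 39.90260660648346
[0.00186769 0.00354086 0.06169414]
```

View pics/bar3.png

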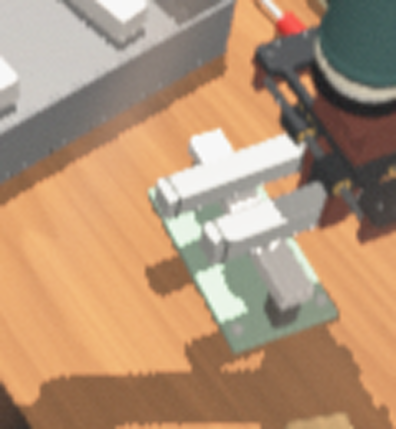

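Bar 2 is held at (265,220), level, next to bar 1 at (230,175); lowering it now.

>>> step_arm --moves '[[[0.002, 0.0035, 0.03, 0, 0, 0, 1], [0.002, 0.0035, 0.05, 0, 0, 0, 1], [0.002, 0.0035, 0.062, 0, 0, 0, 1], [0.002, 0.0035, 0.066, 0, 0, 0, 1], [0.002, 0.0035, 0.067, 0, 0, 0, 1], [0.002, 0.0035, 0.067, 0, 0, 0, 1]]]'

```text
time_s: 20.27
eef_pos: [0.5992, -0.37, 0.0777]
tcp_rot: [-0.0, 0.077, 0.997, 0.0]
force: [-3.9, 3.3, 8.8]
width: 0.0237
grasp_force: 40.0
```

>>> step_arm --moves '[[[0, 0, -0.001, 0, 0, 0, 0.1], [0, 0, -0.001, 0, 0, 0, 0.1], [0, 0, -0.001, 0, 0, 0, 0.1], [0, 0, -0.03, 0, 0, 0, 0.1], [0, 0, -0.12, 0, 0, 0, 0.1], [0, 0, -0.24, 0, 0, 0, 0.1], [0, 0.1, -0.26, 0, 0, 0, -0.5], [0, 0.25, -0.26, 0, 0, 0, -1], [0, 0.4, -0.26, 0, 0, 0, -1], [0, 0.5, -0.26, 0, 0, 0, -1]]]'

```text
time_s: 21.52
eef_pos: [0.6364, -0.1338, 0.2075]
tcp_rot: [0.001, 0.077, 0.997, -0.0]
force: [0.3, 0.1, -0.4]
width: 0.0762
grasp_force: 0.0
```

Run:
```python
from geo import *
st()
s=snapshot("side");im=snapshot("top")
a=cv2.resize(im[150:290,300:510],None,fx=2.2,fy=2.2,interpolation=cv2.INTER_CUBIC)
b=cv2.resize(s[220:360,300:445],None,fx=2.2,fy=2.2,interpolation=cv2.INTER_CUBIC)
cv2.imwrite("pics/bar4.png",np.hstack([a,b])[:,:,::-1])
```

```text
[ 0.6364 -0.1338  0.2075] [-0.31  0.44  1.41 -0.    1.28 -1.73] yaw 81.1 w 0.07618758264038479 gf 0.0
```

View pics/bar4.png

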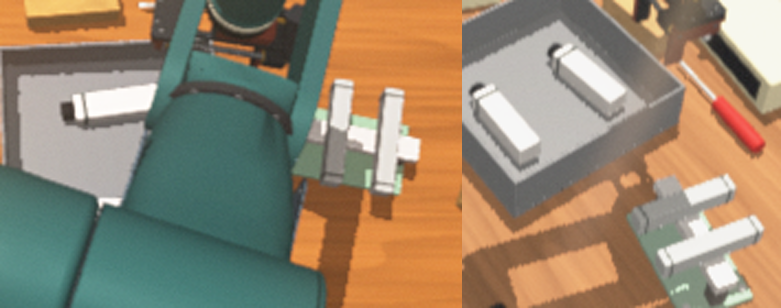

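Run:
```python
from geo import *
P=lambda p:(300+p[0]/2.2,150+p[1]/2.2)
for n,a,b in [("b1",(343,82),(331,176)),("b2",(394,91),(382,184))]:
    A=plane("top",P(a),.1);B=plane("top",P(b),.1);m=(A+B)/2;d=A-B
    r=m[:2]-[.572,-.331];u=np.array([.148,.989]);v=np.array([.989,-.148])
    print(n,m,np.linalg.norm(d),"rail xy",r@v,r@u,"ang",np.degrees(np.arctan2(d[1],d[0])))
o=get_obs();print(rel((.621,.024,.2)))
```

```text
b1 [ 0.57616193 -0.29916998  0.1       ] 0.12821619531366862 rail xy -0.0005946929347424776 0.032095859420531864 ang -9.468762349954261
b2 [ 0.56556804 -0.36505048  0.1       ] 0.12671271773608256 rail xy -0.0013217369099279058 -0.03462785371441032 ang -10.116788380528535
[0.07626521 0.29827194 0.01546499]
```

Both bars are centred to within about 1.5 mm and square to within 2°. Now canister A, the far one.

>>> step_arm --moves '[[[0.03, 0.1, 0, 0, 0, 0.17, -1], [0.05, 0.2, 0, 0, 0, 0.34, -1], [0.078, 0.3, 0, 0, 0, 0.51, -1], [0.078, 0.3, 0, 0, 0, 0.68, -1], [0.078, 0.3, 0, 0, 0, 0.85, -1], [0.078, 0.3, 0, 0, 0, 0.95, -1], [0.078, 0.3, 0, 0, 0, 0.95, -1]]]'

```text
time_s: 22.5
eef_pos: [0.6209, 0.018, 0.2069]
tcp_rot: [0.001, 0.543, 0.84, 0.0]
force: [0.3, -0.4, 0.2]
width: 0.0879
grasp_force: 0.0
```

Run:
```python
from geo import *
st()
print(rel((.619,.025,.010)))
```

```text
[0.6209 0.018  0.2069] [-0.08  0.4   1.48 -0.    1.26 -0.5 ] yaw 24.2 w 0.08793397874782949 gf 0.0
[0.01464099 0.00202797 0.39381099]
```

>>> step_arm --moves '[[[0.014, 0.002, 0.08, 0, 0, 0.13, -1], [0.014, 0.002, 0.18, 0, 0, 0.267, -1], [0.014, 0.002, 0.28, 0, 0, 0.267, -1], [0.014, 0.002, 0.35, 0, 0, 0.267, -1], [0.014, 0.002, 0.38, 0, 0, 0.267, -1], [0.014, 0.002, 0.392, 0, 0, 0.267, -1], [0.014, 0.002, 0.392, 0, 0, 0.267, 0], [0.014, 0.002, 0.392, 0, 0, 0.267, 0.3], [0.014, 0.002, 0.392, 0, 0, 0.267, 1], [0.014, 0.002, 0.392, 0, 0, 0.267, 1]]]'

```text
time_s: 23.75
eef_pos: [0.6189, 0.0255, 0.0108]
tcp_rot: [0.0, 0.655, 0.756, 0.0]
force: [0.3, 0.7, -1.2]
width: 0.0514
grasp_force: 0.0
```

>>> step_arm --moves '[[[0, 0, 0, 0, 0, 0, 1], [0, 0, 0, 0, 0, 0, 1]]]'

```text
time_s: 24.0
eef_pos: [0.6188, 0.0255, 0.0103]
tcp_rot: [0.0, 0.655, 0.755, 0.0]
force: [-0.4, 0.5, 1.1]
width: 0.0358
grasp_force: 39.9
```

>>> step_arm --moves '[[[0, 0, -0.02, 0, 0, 0, 1], [0, 0, -0.1, 0, 0, 0, 1], [0, 0, -0.2, 0, 0, 0, 1], [0, 0, -0.3, 0, 0, 0, 1], [0, 0, -0.4, 0, 0, 0, 1], [0, 0, -0.48, 0, 0.1, 0, 1], [0, 0, -0.48, 0, 0.25, 0, 1], [0, 0, -0.48, 0, 0.4, 0, 1], [0, 0, -0.48, 0, 0.5, 0, 1], [0, 0, -0.48, 0, 0.5, 0, 1]]]'

```text
time_s: 25.25
eef_pos: [0.6181, 0.0235, 0.2487]
tcp_rot: [-0.196, 0.634, 0.729, 0.169]
force: [0.6, -0.4, -2.5]
width: 0.0357
grasp_force: 39.9
```

```bash
cat >> geo.py <<'E'
def ax():
    from scipy.spatial.transform import Rotation as R
    o=get_obs();q=o["tcp_rot"];M=R.from_quat([q[1],q[2],q[3],q[0]]).as_matrix()
    print("tcp",np.round(o["eef_pos"],4),"x",np.round(M[:,0],3),"y",np.round(M[:,1],3),"z",np.round(M[:,2],3),"j",np.round(o["joint_pos"],2),"w",round(o["width"],4),"gf",round(o["grasp_force"],1))
def turn(xa,ya):
    "rotvec in tool axes (60 deg units) to bring tool x to xa and y to ya"
    from scipy.spatial.transform import Rotation as R
    q=get_obs()["tcp_rot"];r=R.from_quat([q[1],q[2],q[3],q[0]])
    xa=np.array(xa,float);ya=np.array(ya,float);xa/=np.linalg.norm(xa);ya-=xa*(ya@xa);ya/=np.linalg.norm(ya)
    t=R.from_matrix(np.stack([xa,ya,np.cross(xa,ya)],1));return np.round((r.inv()*t).as_rotvec()/np.radians(60),3)
E
python3 - <<'E'
from geo import *
ax()
E
```

```text
tcp [0.6181 0.0235 0.2487] x [-0.118  0.858  0.5  ] y [ 0.99   0.139 -0.003] z [-0.072  0.495 -0.866] j [-0.35  0.47  1.39  0.45  1.55 -0.56] w 0.0357 gf 39.9
```

>>> step_arm --moves '[[[0, 0, 0, 0, 0.15, 0, 1], [0, 0, 0, 0, 0.3, 0, 1], [0, 0, 0, 0, 0.45, 0, 1], [0, 0, 0, 0, 0.6, 0, 1], [0, 0, 0, 0, 0.75, 0, 1], [0, 0, 0, 0, 0.9, 0, 1], [0, 0, 0, 0, 0.9, 0, 1], [0, 0, 0, 0, 0.9, 0, 1]]]'

```text
time_s: 26.25
eef_pos: [0.6188, 0.0263, 0.2507]
tcp_rot: [-0.504, 0.487, 0.563, 0.437]
force: [-0.2, -0.9, -2.6]
width: 0.0357
grasp_force: 39.9
```

Run:
```python
from geo import *
ax()
print(rel((.62,.09,.19)),turn((-.01,.1,1),(1,0,0)))
s=snapshot("side")
b=cv2.resize(s[130:330,220:430],None,fx=2.4,fy=2.4,interpolation=cv2.INTER_CUBIC)
cv2.imwrite("pics/can1.png",b[:,:,::-1])
```

```text
tcp [0.6188 0.0263 0.2507] x [-0.017  0.108  0.994] y [0.99  0.143 0.001] z [-0.142  0.984 -0.11 ] j [-0.57  0.9   1.32  1.    2.04 -0.84] w 0.0357 gf 39.9
[-0.1069002   0.02045469  0.13819711] [-0.136  0.009  0.006]
```

View pics/can1.png

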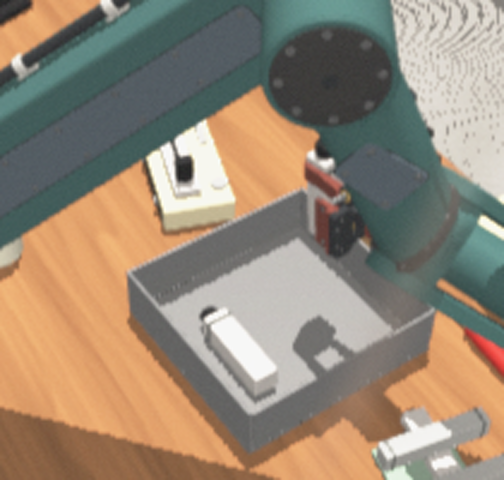

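Canister A hangs upright at px (320,200), cap up; B lies at (240,350), and the selector is still at LOAD. I'll fit the wrist height before lowering past the wall.

```bash
cat > kin.py <<'E'
from geo import *
from scipy.optimize import least_squares
from scipy.spatial.transform import Rotation as R
D=[([1.11589,.358788,1.5104,0,1.2725],(.19997,.56566,.22263)),([.399527,.477548,1.40774,-.0011,1.25423],(.58071,.31956,.18707)),([.46278,.35659,1.81509,0,.97173],(.42282,.28782,.12012)),
([-.35,.47,1.39,.45,1.55],(.6181,.0235,.2487)),([-.57,.90,1.32,1.0,2.04],(.6188,.0263,.2507)),([-.31,.44,1.41,0,1.28],(.6364,-.1338,.2075)),([-.65,.61,1.37,0,1.16],(.6006,-.3724,.1108)),([-.79,.4,1.68,0,1.06],(.4433,-.3513,.1378))]
Y=lambda a:R.from_euler("y",a);Z=lambda a:R.from_euler("z",a)
def fk(p,j):
    a,b,h,L1,L2,d,e=p
    A=Y(j[1]+j[2]); w=Y(j[1]).apply([0,0,L1])+A.apply([e,0,L2])+[a,b,h]
    return Z(j[0]).apply(w),Z(j[0]).apply(w+A.apply((Z(j[3])*Y(j[4])).apply([0,0,d])))
def fit():
    return least_squares(lambda p:np.concatenate([fk(p,j)[1]-t for j,t in D]),[0,.07,.35,.45,.45,.25,0])
E
python3 - <<'E'
from kin import *
f=fit();print(np.round(f.x,3),"rms",np.sqrt(np.mean(f.fun**2)))
j=get_obs()["joint_pos"];print("wrist",fk(f.x,j)[0],"tcp",fk(f.x,j)[1])
E
```

```text
[-0.001  0.068  0.266  0.612  0.434  0.381  0.113] rms 0.00127662129491826
wrist [ 0.67246312 -0.3492823   0.2923384 ] tcp [0.61828104 0.02594026 0.25043037]
```

The wrist sits 0.38 m behind the TCP, so a 90° tilt would bring it near the bars. I'll set the canister down at about 70° tilt, then pivot it upright on its foot with a light grip.

>>> step_arm --moves '[[[-0.05, 0, 0.03, 0, -0.12, 0, 1], [-0.1, 0.005, 0.07, 0, -0.23, 0, 1], [-0.15, 0.009, 0.11, 0, -0.23, 0, 1], [-0.208, 0.009, 0.142, 0, -0.23, 0, 1], [-0.208, 0.009, 0.142, 0, -0.23, 0, 1], [-0.208, 0.009, 0.142, 0, -0.23, 0, 1]]]'

```text
time_s: 27.05
eef_pos: [0.6154, 0.0849, 0.1413]
tcp_rot: [-0.433, 0.536, 0.619, 0.377]
force: [-0.2, 0.3, -2.3]
width: 0.0357
grasp_force: 39.9
```

Run:
```python
from kin import *
ax();o=get_obs();print("wrist",fk(fit().x,o["joint_pos"])[0],o["force"])
print(rel(o["eef_pos"]+[0,0,-.1]),rel(o["eef_pos"]+[0,-.1,0]))
s=snapshot("side");im=snapshot("top")
a=cv2.resize(im[150:290,290:500],None,fx=2.2,fy=2.2,interpolation=cv2.INTER_CUBIC)
b=cv2.resize(s[180:320,270:415],None,fx=2.2,fy=2.2,interpolation=cv2.INTER_CUBIC)
cv2.imwrite("pics/can2.png",np.hstack([a,b])[:,:,::-1])
```

```text
tcp [0.6154 0.0849 0.1413] x [-0.051  0.337  0.94 ] y [0.99  0.142 0.003] z [-0.132  0.931 -0.341] j [-0.48  0.89  1.43  0.89  1.74 -0.93] w 0.0357 gf 39.9
wrist [ 0.66523026 -0.27041073  0.27026318] [-0.17527287  0.31859979 -2.31263195]
[-0.18802964 -0.00058018  0.0681507 ] [-0.06738409 -0.02837741 -0.18615613]
```

View pics/can2.png

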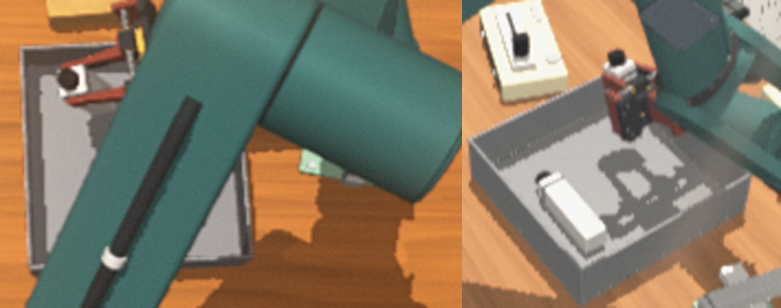

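The canister is held cap up, leaning about 20° toward +y, at top-panel px (68,80), clear of the walls. Lowering to floor contact.

>>> step_arm --moves '[[[-0.02, 0, 0.007, 0, 0, 0, 1], [-0.04, 0, 0.0145, 0, 0, 0, 1], [-0.05, 0, 0.018, 0, 0, 0, 1], [-0.05, 0, 0.018, 0, 0, 0, 1]]]'

```text
time_s: 27.65
eef_pos: [0.6143, 0.0854, 0.112]
tcp_rot: [-0.435, 0.536, 0.618, 0.377]
force: [0.3, -0.5, -2.6]
width: 0.0357
grasp_force: 39.9
```

>>> step_arm --moves '[[[-0.006, 0, 0.002, 0, 0, 0, 1], [-0.01, 0, 0.0036, 0, 0, 0, 1], [-0.01, 0, 0.0036, 0, 0, 0, 1]]]'

```text
time_s: 28.02
eef_pos: [0.6146, 0.0853, 0.1074]
tcp_rot: [-0.434, 0.536, 0.618, 0.377]
force: [-0.5, 0.5, -3.0]
width: 0.0357
grasp_force: 39.9
```

>>> step_arm --moves '[[[-0.004, 0, 0.0015, 0, 0, 0, 1], [-0.006, 0, 0.0022, 0, 0, 0, 1], [-0.006, 0, 0.0022, 0, 0, 0, 1]]]'

```text
time_s: 28.4
eef_pos: [0.6151, 0.0853, 0.1061]
tcp_rot: [-0.435, 0.535, 0.618, 0.378]
force: [0.9, -1.6, 6.1]
width: 0.0358
grasp_force: 39.9
```

>>> step_arm --moves '[[[-0.004, 0, 0.0015, 0, 0, 0, 1], [-0.006, 0, 0.0022, 0, 0, 0, 1], [-0.006, 0, 0.0022, 0, 0, 0, 1]]]'

```text
time_s: 28.78
eef_pos: [0.6155, 0.0857, 0.1055]
tcp_rot: [-0.435, 0.534, 0.617, 0.38]
force: [0.3, -1.6, 14.4]
width: 0.0357
grasp_force: 40.0
```

>>> step_arm --moves '[[[0.004, 0, -0.0015, 0, 0, 0, 1], [0.004, 0, -0.0015, 0, 0, 0, 1], [0.001, 0, -0.01, 0, 0, 0, 1], [-0.002, 0, -0.02, 0, 0, 0, 1], [-0.005, 0, -0.03, 0, 0, 0, 1], [-0.008, 0, -0.04, 0, 0, 0, 1], [-0.011, 0, -0.05, 0, 0, 0, 1], [-0.014, 0, -0.06, 0, 0, 0, 1], [-0.014, 0, -0.06, 0, 0, 0, 1]]]' --newtons 4

```text
time_s: 29.9
eef_pos: [0.619, 0.0544, 0.1041]
tcp_rot: [-0.434, 0.536, 0.618, 0.377]
force: [0.1, 0.1, -2.5]
width: 0.0359
grasp_force: 4.0
```

Run:
```python
from geo import *
ax();print(get_obs()["force"],get_obs()["moment"])
s=snapshot("side");im=snapshot("top")
a=cv2.resize(im[160:260,290:420],None,fx=3,fy=3,interpolation=cv2.INTER_CUBIC)
b=cv2.resize(s[190:290,310:430],None,fx=3,fy=3,interpolation=cv2.INTER_CUBIC)
cv2.imwrite("pics/can3.png",np.hstack([a,b])[:,:,::-1])
```

```text
tcp [0.619  0.0544 0.1041] x [-0.048  0.336  0.941] y [ 0.99   0.141 -0.   ] z [-0.133  0.931 -0.339] j [-0.52  0.96  1.39  0.86  1.74 -0.96] w 0.0359 gf 4.0
[ 0.05228446  0.08393118 -2.46406434] [-0.77958501 -0.03981746 -0.0091512 ]
```

View pics/can3.png

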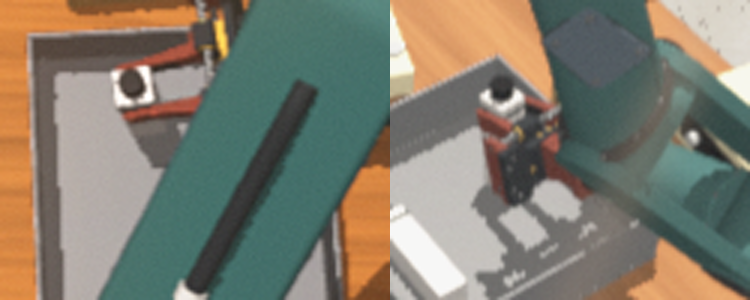

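Top panel shows the cap at (131,82) and side panel at (502,87). It looks close to upright; measuring the lean.

Run:
```python
from geo import *
p=(333.7,187.0);q=(347.3,218)
x,r=tri(p,q);o=get_obs();g=np.array([.6215,.0367,.1105])
print("cap",x,r,"minus grasp",x-g,plane("top",p,.148),plane("side",q,.148))
```

```text
cap [0.62060305 0.04416846 0.15034474] 0.00024914637272314624 minus grasp [-0.00089695  0.00746846  0.03984474] [0.62119184 0.04418257 0.148     ] [0.62222405 0.04612261 0.148     ]
```

>>> step_arm --moves '[[[-0.006, 0, 0.002, 0, 0, 0, 1], [-0.01, 0, -0.005, 0, 0, 0, 1], [-0.013, 0, -0.012, 0, 0, 0, 1], [-0.016, 0, -0.02, 0, 0, 0, 1], [-0.016, 0, -0.02, 0, 0, 0, 1]]]'

```text
time_s: 30.62
eef_pos: [0.6207, 0.0424, 0.1]
tcp_rot: [-0.434, 0.536, 0.618, 0.377]
force: [0.5, -1.5, -1.0]
width: 0.0358
grasp_force: 4.0
```

Run:
```python
from geo import *
ax();print(get_obs()["force"])
s=snapshot("side");im=snapshot("top")
# cap: dark blob near the expected pixel in each view
for n,f,c in (("top",im,(333,188)),("side",s,(346,220))):
    u,v=c;w=f[v-14:v+15,u-14:u+15].astype(int);m=((w.max(2)<60)).astype(np.uint8)
    k,l,st_,ce=cv2.connectedComponentsWithStats(m)
    print(n,[(st_[i,4],np.round(ce[i]+[u-14,v-14],1).tolist(),st_[i,:4].tolist()) for i in range(1,k) if st_[i,4]>15])
```

```text
tcp [0.6207 0.0424 0.1   ] x [-0.048  0.336  0.941] y [ 0.99   0.141 -0.   ] z [-0.133  0.931 -0.34 ] j [-0.53  0.97  1.37  0.85  1.76 -0.96] w 0.0358 gf 4.0
[ 0.48536089 -1.51115711 -0.96606307]
top []
side []
```

```bash
cat >> geo.py <<'E'
def dark(f,c,h=16,th=75):
    u,v=c;w=f[v-h:v+h+1,u-h:u+h+1].astype(int);m=(w.max(2)<th).astype(np.uint8)
    k,l,s,ce=cv2.connectedComponentsWithStats(m)
    return [(int(s[i,4]),np.round(ce[i]+[u-h,v-h],1).tolist(),s[i,2:4].tolist()) for i in range(1,k) if s[i,4]>12]
E
python3 - <<'E'
from geo import *
im=snapshot("top");s=snapshot("side")
for th in (70,85,100): print(th,dark(im,(335,189),th=th),dark(s,(347,218),th=th))
print(im[180:200:2,325:345:2].max(2))
E
```

```text
70 [(15, [340.1, 188.1], [6, 8])] [(40, [350.1, 221.8], [7, 7]), (13, [359.7, 229.5], [5, 4])]
85 [(143, [334.5, 175.0], [33, 6]), (52, [339.2, 187.1], [8, 9])] [(54, [350.1, 221.6], [8, 9]), (37, [359.6, 231.6], [9, 7])]
100 [(189, [333.4, 175.5], [33, 7]), (13, [348.4, 181.8], [6, 3]), (57, [339.3, 187.1], [8, 9]), (57, [347.0, 201.0], [15, 8])] [(102, [349.3, 219.3], [14, 16]), (43, [359.3, 231.6], [10, 7])]
[[105 106 106 103 102 106 131 148 163 172]
 [101 104 102 100 164 184 127 105 153 248]
 [163 172 167 161 254 223  73  72  68 192]
 [180 180 178 176 246 150  75  75  71  99]
 [179 178 175 174 236 133  80  74  71  74]
 [178 181 179 174 235 232  59  58  58 134]
 [179 177 179 175 203 255 245 160 159 177]
 [180 179 180 178 136 233 201 177 163 130]
 [181 180 180 177 124  88  91 124 149 159]
 [180 180 180 177 138 156 167 146 123 110]]
```

Run:
```python
from geo import *
from scipy.spatial.transform import Rotation as R
o=get_obs();q=o["tcp_rot"];g=o["eef_pos"]-.019*R.from_quat([q[1],q[2],q[3],q[0]]).as_matrix()[:,2]
x,r=tri((339.2,187.1),(350.1,221.6));print(x,r,"g",g,x-g)
print(plane("top",(339.2,187.1),.142),plane("side",(350.1,221.6),.142))
```

```text
[0.62143883 0.02884052 0.14678793] 4.958591326811574e-05 g [0.62315414 0.02527334 0.10659101] [-0.00171532  0.00356718  0.04019691]
[0.62291424 0.02871526 0.142     ] [0.62444244 0.03277719 0.142     ]
```

Lean is about 5° with the foot on the floor; releasing and backing out along the tool axis.

>>> step_arm --moves '[[[0, 0, 0, 0, 0, 0, 0], [0, 0, 0, 0, 0, 0, -0.3], [0, 0, 0, 0, 0, 0, -0.5], [0, 0, 0, 0, 0, 0, -0.5], [0, 0, -0.03, 0, 0, 0, -0.5], [0, 0, -0.08, 0, 0, 0, -0.5], [0, 0, -0.14, 0, 0, 0, -0.5], [0, 0, -0.2, 0, 0, 0, -0.5], [0.1, 0, -0.24, 0, 0, 0, -0.5], [0.2, 0, -0.24, 0, 0, 0, -0.5]]]'

```text
time_s: 32.08
eef_pos: [0.6326, -0.0387, 0.2368]
tcp_rot: [-0.433, 0.537, 0.618, 0.377]
force: [-0.1, -0.4, 0.1]
width: 0.0662
grasp_force: 0.0
```

Run:
```python
from geo import *
ax()
im=snapshot("top");s=snapshot("side");t0=cv2.imread("pics/top0.png")[:,:,::-1];s0=cv2.imread("pics/side0.png")[:,:,::-1]
print("A",dark(im,(339,187),h=14,th=85),dark(s,(350,221),h=14,th=85))
print("B now/then",dark(im,(333,247),h=8,th=85),dark(t0,(333,247),h=8,th=85),dark(s,(307,261),h=9,th=85),dark(s0,(307,261),h=9,th=85))
```

```text
tcp [ 0.6326 -0.0387  0.2368] x [-0.048  0.337  0.94 ] y [0.99  0.138 0.001] z [-0.13   0.931 -0.34 ] j [-0.61  0.85  1.22  0.85  1.98 -0.79] w 0.0662 gf 0.0
A [(43, [344.8, 175.0], [19, 5]), (49, [339.9, 187.0], [7, 10])] [(53, [350.5, 222.1], [8, 9])]
B now/then [(40, [333.0, 247.5], [5, 8])] [(40, [333.0, 247.5], [5, 8])] [] []
```

Run:
```python
from geo import *
print(rel((.476,.016,.24)),turn((-.024,1,0),(1,.024,0)))
```

```text
[ 0.0515526  -0.2961967   0.13980022] [-0.062 -1.165  0.103]
```

>>> step_arm --moves '[[[0.02, -0.1, 0.02, -0.01, -0.16, 0.02, -0.5], [0.03, -0.2, 0.05, -0.02, -0.32, 0.03, -1], [0.04, -0.296, 0.1, -0.03, -0.48, 0.05, -1], [0.05, -0.296, 0.14, -0.04, -0.64, 0.06, -1], [0.05, -0.296, 0.14, -0.05, -0.8, 0.08, -1], [0.05, -0.296, 0.14, -0.05, -0.95, 0.09, -1], [0.05, -0.296, 0.14, -0.05, -0.95, 0.09, -1], [0.05, -0.296, 0.14, -0.05, -0.95, 0.09, -1]]]'

```text
time_s: 33.17
eef_pos: [0.4749, 0.0169, 0.235]
tcp_rot: [-0.091, 0.689, 0.716, 0.071]
force: [-0.0, -0.6, 0.2]
width: 0.0877
grasp_force: 0.0
```

Run:
```python
from geo import *
ax();print(rel((.4758,.016,.12)),rel((.4758,.016,.0105)),turn((-.024,1,0),(1,.024,0)))
```

```text
tcp [0.4749 0.0169 0.235 ] x [-0.035  0.973  0.228] y [ 0.999  0.041 -0.023] z [-0.032  0.227 -0.973] j [-0.28  0.2   1.73  0.22  1.31 -0.39] w 0.0877 gf 0.0
[-0.05421937  0.00705205  0.22338956] [-0.10410608  0.01212829  0.43657152] [-0.024 -0.219  0.014]
```

>>> step_arm --moves '[[[-0.02, 0.003, 0.06, -0.012, -0.12, 0.01, -1], [-0.04, 0.005, 0.14, -0.024, -0.219, 0.014, -1], [-0.054, 0.007, 0.223, -0.024, -0.219, 0.014, -1], [-0.054, 0.007, 0.223, -0.024, -0.219, 0.014, -1], [-0.074, 0.009, 0.31, -0.024, -0.219, 0.014, -1], [-0.094, 0.011, 0.395, -0.024, -0.219, 0.014, -1], [-0.102, 0.012, 0.43, -0.024, -0.219, 0.014, -1], [-0.104, 0.012, 0.436, -0.024, -0.219, 0.014, -1], [-0.104, 0.012, 0.436, -0.024, -0.219, 0.014, -1]]]' --newtons 40

```text
time_s: 34.3
eef_pos: [0.477, 0.0152, 0.0117]
tcp_rot: [0.001, 0.699, 0.715, 0.0]
force: [0.6, 0.3, -0.1]
width: 0.0876
grasp_force: 0.0
```

>>> step_arm --moves '[[[0, 0, 0, 0, 0, 0, 0], [0, 0, 0, 0, 0, 0, 0.5], [0, 0, 0, 0, 0, 0, 1], [0, 0, 0, 0, 0, 0, 1], [0, 0, 0, 0, 0, 0, 1], [0, 0, 0, 0, 0, 0, 1]]]'

```text
time_s: 35.05
eef_pos: [0.4752, 0.0163, 0.0107]
tcp_rot: [0.0, 0.699, 0.715, -0.001]
force: [-0.5, 1.3, 2.1]
width: 0.0357
grasp_force: 39.8
```

>>> step_arm --moves '[[[0, 0, -0.02, 0, 0, 0, 1], [0, 0, -0.1, 0, 0, 0, 1], [0, 0, -0.2, 0, 0, 0, 1], [0, 0, -0.3, 0, 0, 0, 1], [0, 0, -0.4, 0, 0.1, 0, 1], [0, 0, -0.46, 0, 0.26, 0, 1], [0, 0, -0.46, 0, 0.42, 0, 1], [0, 0, -0.46, 0, 0.58, 0, 1], [0, 0, -0.46, 0, 0.74, 0, 1], [0, 0, -0.46, 0, 0.9, 0, 1]]]'

```text
time_s: 36.3
eef_pos: [0.4762, 0.0152, 0.2415]
tcp_rot: [-0.324, 0.622, 0.637, 0.319]
force: [-0.1, 0.3, -3.2]
width: 0.0359
grasp_force: 39.8
```

Run:
```python
from kin import *
ax();o=get_obs();print("wrist",fk(fit().x,o["joint_pos"])[0])
print(rel((.476,.06,.125)),turn((0,.342,.94),(1,.024,0)))
```

```text
tcp [0.4762 0.0152 0.2415] x [-0.016  0.587  0.81 ] y [1.    0.023 0.003] z [-0.016  0.81  -0.587] j [-0.67  0.47  1.73  0.68  1.64 -0.9 ] w 0.0359 gf 39.8
wrist [ 0.48142759 -0.29362675  0.46450591]
[-0.13611939  0.00088128  0.20917712] [0.004 0.266 0.01 ]
```

>>> step_arm --moves '[[[0, 0, 0, 0.002, 0.13, 0.005, 1], [-0.03, 0, 0.05, 0.004, 0.266, 0.01, 1], [-0.07, 0, 0.11, 0.004, 0.266, 0.01, 1], [-0.11, 0, 0.17, 0.004, 0.266, 0.01, 1], [-0.136, 0.001, 0.209, 0.004, 0.266, 0.01, 1], [-0.136, 0.001, 0.209, 0.004, 0.266, 0.01, 1], [-0.136, 0.001, 0.209, 0.004, 0.266, 0.01, 1]]]'

```text
time_s: 37.17
eef_pos: [0.4757, 0.0605, 0.1251]
tcp_rot: [-0.412, 0.575, 0.584, 0.398]
force: [0.4, -0.1, -3.1]
width: 0.0358
grasp_force: 39.8
```

>>> step_arm --moves '[[[-0.01, 0, 0.0036, 0, 0, 0, 1], [-0.02, 0, 0.0072, 0, 0, 0, 1], [-0.026, 0, 0.0094, 0, 0, 0, 1], [-0.026, 0, 0.0094, 0, 0, 0, 1]]]'

```text
time_s: 37.67
eef_pos: [0.4749, 0.0608, 0.1104]
tcp_rot: [-0.413, 0.575, 0.584, 0.397]
force: [-0.5, 0.1, -2.5]
width: 0.0359
grasp_force: 39.8
```

>>> step_arm --moves '[[[-0.004, 0, 0.0015, 0, 0, 0, 1], [-0.007, 0, 0.0025, 0, 0, 0, 1], [-0.007, 0, 0.0025, 0, 0, 0, 1]]]'

```text
time_s: 38.05
eef_pos: [0.475, 0.0608, 0.1068]
tcp_rot: [-0.413, 0.575, 0.584, 0.397]
force: [-0.1, 0.4, -2.7]
width: 0.036
grasp_force: 39.8
```

>>> step_arm --moves '[[[-0.004, 0, 0.0015, 0, 0, 0, 1], [-0.006, 0, 0.0022, 0, 0, 0, 1], [-0.006, 0, 0.0022, 0, 0, 0, 1]]]'

```text
time_s: 38.42
eef_pos: [0.4741, 0.0616, 0.106]
tcp_rot: [-0.414, 0.574, 0.583, 0.398]
force: [-1.9, -2.7, 10.5]
width: 0.036
grasp_force: 40.0
```

>>> step_arm --moves '[[[0.002, 0, -0.001, 0, 0, 0, 1], [0.002, 0, -0.001, 0, 0, 0, 1], [-0.001, 0, -0.01, 0, 0, 0, 1], [-0.005, 0, -0.02, 0, 0, 0, 1], [-0.009, 0, -0.03, 0, 0, 0, 1], [-0.013, 0, -0.04, 0, 0, 0, 1], [-0.017, 0, -0.05, 0, 0, 0, 1], [-0.021, 0, -0.06, 0, 0, 0, 1], [-0.025, 0, -0.07, 0, 0, 0, 1], [-0.025, 0, -0.07, 0, 0, 0, 1]]]' --newtons 4

```text
time_s: 39.67
eef_pos: [0.4762, 0.0229, 0.1034]
tcp_rot: [-0.412, 0.576, 0.584, 0.397]
force: [0.2, 0.4, -2.4]
width: 0.0361
grasp_force: 4.0
```

```bash
cat >> geo.py <<'E'
def proj(c,w):
    k=get_calibration(c);q=np.array(k["camera_matrix"])@(np.linalg.inv(np.array(k["world_from_camera"]))@np.r_[w,1])[:3];return (q[:2]/q[2]).round().astype(int)
E
cat > lean.py <<'E'
from geo import *
from scipy.spatial.transform import Rotation as R
o=get_obs();q=o["tcp_rot"];g=o["eef_pos"]-.019*R.from_quat([q[1],q[2],q[3],q[0]]).as_matrix()[:,2]
ax();print(o["force"])
w=g+[0,.003,.038];im=snapshot("top");s=snapshot("side");P,Q=proj("top",w),proj("side",w);print(g,P,Q)
a=dark(im,P,h=9,th=85);b=dark(s,Q,h=9,th=85);print(a,b)
if a and b:
    x,r=tri(max(a)[1],max(b)[1]);print("cap",x,r,"cap-g",x-g)
E
python3 lean.py
```

```text
tcp [0.4762 0.0229 0.1034] x [0.002 0.345 0.938] y [ 1.     0.022 -0.01 ] z [-0.024  0.938 -0.345] j [-0.72  0.86  1.75  0.76  1.6  -1.18] w 0.0361 gf 4.0
[ 0.23457002  0.36792618 -2.40702523]
[0.47668047 0.005069   0.10997672] [346 238] [314 242]
[(50, [345.4, 238.2], [8, 9])] [(57, [313.8, 242.0], [8, 9])]
cap [0.47633875 0.01109465 0.14721423] 0.00045202332656239347 cap-g [-0.00034172  0.00602566  0.03723751]
```

>>> step_arm --moves '[[[-0.006, 0, 0.002, 0, 0, 0, 1], [-0.01, 0, -0.005, 0, 0, 0, 1], [-0.013, 0, -0.012, 0, 0, 0, 1], [-0.016, 0, -0.02, 0, 0, 0, 1], [-0.016, 0, -0.02, 0, 0, 0, 1]]]'

```text
time_s: 40.4
eef_pos: [0.4761, 0.0111, 0.0998]
tcp_rot: [-0.412, 0.575, 0.584, 0.397]
force: [-0.7, 0.8, 1.8]
width: 0.0361
grasp_force: 4.0
```

```bash
python3 lean.py
```

```text
tcp [0.4761 0.0111 0.0998] x [0.002 0.344 0.939] y [ 1.     0.022 -0.01 ] z [-0.024  0.939 -0.344] j [-0.74  0.87  1.73  0.75  1.61 -1.18] w 0.0361 gf 4.0
[-0.68280055  0.81593453  1.82381237]
[ 0.47651582 -0.00670053  0.10634033] [351 238] [316 246]
[(51, [351.1, 238.1], [8, 9])] [(49, [316.4, 245.3], [7, 9])]
cap [ 0.47657996 -0.00434884  0.14676658] 0.0010953396694725448 cap-g [6.41426601e-05 2.35169823e-03 4.04262454e-02]
```

Lean is about 3° and it's resting on the floor; release.

>>> step_arm --moves '[[[0, 0, 0, 0, 0, 0, 0], [0, 0, 0, 0, 0, 0, -0.3], [0, 0, 0, 0, 0, 0, -0.5], [0, 0, 0, 0, 0, 0, -0.5], [0, 0, -0.03, 0, 0, 0, -0.5], [0, 0, -0.08, 0, 0, 0, -0.5], [0, 0, -0.14, 0, 0, 0, -0.5], [0, 0, -0.2, 0, 0, 0, -0.5], [0.1, 0, -0.24, 0, 0, 0, -0.5], [0.2, 0, -0.24, 0, 0, 0, -0.5]]]'

```text
time_s: 41.75
eef_pos: [0.4797, -0.069, 0.2363]
tcp_rot: [-0.412, 0.576, 0.584, 0.398]
force: [1.3, 0.4, -0.4]
width: 0.0659
grasp_force: 0.0
```

Run:
```python
from geo import *
ax()
im=snapshot("top");s=snapshot("side")
for n,w in (("A",(.622,.029,.146)),("B",(.4765,-.0045,.146))):
    a=dark(im,proj("top",w),h=14,th=85);b=dark(s,proj("side",w),h=14,th=85);print(n,a,b)
f=np.hstack([cv2.resize(im[150:290,190:490],None,fx=1.6,fy=2,interpolation=cv2.INTER_CUBIC)[:,:480],cv2.resize(s[150:290,270:430],None,fx=2,fy=2,interpolation=cv2.INTER_CUBIC)])
cv2.imwrite("pics/fin1.png",f[:,:,::-1])
print(rel((.45,.1,.28)),turn((-.96,.28,0),(.28,.96,0)))
```

```text
tcp [ 0.4797 -0.069   0.2363] x [0.002 0.345 0.939] y [ 1.    0.02 -0.01] z [-0.022  0.938 -0.345] j [-0.82  0.69  1.59  0.71  1.88 -1.01] w 0.0659 gf 0.0
A [(13, [344.9, 174.8], [6, 5]), (49, [339.9, 186.9], [7, 10])] [(39, [362.0, 230.8], [7, 15])]
B [(49, [347.9, 238.7], [7, 8])] [(14, [329.0, 232.6], [5, 5]), (51, [314.9, 244.5], [7, 8]), (84, [327.9, 253.5], [9, 17])]
[ 0.19316859 -0.05213584  0.28654547] [ 0.725 -0.999 -1.05 ]
```

>>> step_arm --moves '[[[0.1, 0, 0, 0, -0.1, 0, -0.5], [0.17, -0.02, 0.03, 0, -0.26, 0, 0], [0.22, -0.04, 0.08, 0, -0.42, 0, 1], [0.22, -0.058, 0.134, 0, -0.58, 0, 1], [0.22, -0.058, 0.134, 0, -0.74, 0, 1], [0.22, -0.058, 0.134, 0, -0.9, 0, 1], [0.22, -0.058, 0.134, 0, -1, 0, 1], [0.22, -0.058, 0.134, 0, -1, 0, 1]]]' --newtons 20

```text
time_s: 42.85
eef_pos: [0.4486, 0.0344, 0.3161]
tcp_rot: [-0.065, 0.696, 0.713, 0.057]
force: [0.1, 0.0, -0.8]
width: 0.0015
grasp_force: 0.0
```

Run:
```python
from geo import *
ax()
im=snapshot("top");s=snapshot("side")
for n,w in (("A",(.622,.029,.146)),("B",(.4765,-.0,.146))):
    a=dark(im,proj("top",w),h=11,th=85);b=dark(s,proj("side",w),h=11,th=85);print(n,a,b)
    if a and b: print(tri(max(a)[1],max(b)[1]))
print(rel((.554,.229,.2)),turn((-.96,.28,0),(.28,.96,0)))
```

```text
tcp [0.4486 0.0344 0.3161] x [-0.024  0.985  0.171] y [ 1.     0.026 -0.009] z [-0.014  0.171 -0.985] j [-0.22  0.07  1.67  0.17  1.45 -0.27] w 0.0015 gf 0.0
A [(301, [341.8, 187.6], [23, 23])] [(56, [350.4, 221.9], [8, 9])]
(array([0.61779189, 0.02190074, 0.15322476]), np.float64(0.000749906036108744))
B [(45, [339.1, 232.8], [5, 17]), (42, [357.3, 229.6], [7, 7]), (132, [355.6, 241.6], [11, 16])] [(55, [314.7, 244.2], [8, 9])]
(array([ 0.46327731, -0.01543191,  0.16897757]), np.float64(0.0003035082104204042))
[0.34120896 0.22247056 0.29132735] [ 0.096 -0.15  -1.205]
```

>>> step_arm --moves '[[[0.1, 0.06, 0, 0.05, -0.08, -0.16, 1], [0.2, 0.12, 0.05, 0.08, -0.13, -0.32, 1], [0.3, 0.18, 0.1, 0.09, -0.14, -0.48, 1], [0.341, 0.222, 0.15, 0.096, -0.15, -0.64, 1], [0.341, 0.222, 0.2, 0.096, -0.15, -0.8, 1], [0.341, 0.222, 0.25, 0.096, -0.15, -0.95, 1], [0.341, 0.222, 0.29, 0.096, -0.15, -0.95, 1], [0.341, 0.222, 0.29, 0.096, -0.15, -0.95, 1]]]'

```text
time_s: 43.95
eef_pos: [0.5531, 0.2267, 0.1981]
tcp_rot: [-0.013, 0.273, 0.962, -0.007]
force: [-0.1, -0.4, -0.5]
width: 0.0004
grasp_force: 0.0
```

Run:
```python
from geo import *
ax()
im=snapshot("top");s=snapshot("side")
for n,w in (("A",(.622,.029,.146)),("B",(.4765,0.003,.146))):
    a=dark(im,proj("top",w),h=9,th=85);b=dark(s,proj("side",w),h=9,th=85);print(n,a,b)
    if a and b: print(tri(max(a)[1],max(b)[1]))
print(rel((.554,.229,.15)),turn((-.96,.28,0),(.28,.96,0)))
f=np.hstack([cv2.resize(im[140:290,190:500],None,fx=1.5,fy=2,interpolation=cv2.INTER_CUBIC),cv2.resize(s[150:300,270:430],None,fx=2,fy=2,interpolation=cv2.INTER_CUBIC)])
cv2.imwrite("pics/fin2.png",f[:,:,::-1])
```

```text
tcp [0.5531 0.2267 0.1981] x [-0.851  0.525  0.021] y [ 0.524  0.851 -0.021] z [-0.029 -0.007 -1.   ] j [ 0.27  0.39  1.52  0.    1.26 -0.75] w 0.0004 gf 0.0
A [(52, [339.9, 186.8], [7, 10])] [(59, [350.5, 221.7], [8, 9])]
(array([0.62185456, 0.02698573, 0.14776935]), np.float64(0.00042146014148751297))
B [(54, [348.3, 238.7], [8, 9])] [(59, [314.8, 244.1], [8, 9])]
(array([0.47522249, 0.0031615 , 0.14581557]), np.float64(0.0006464554784178648))
[0.00113699 0.00377738 0.10091517] [-0.015 -0.019 -0.256]
```

Both caps sit at z≈0.147 with stable pixels, so both canisters are standing. Now the push to MEASURE.

>>> step_arm --moves '[[[0.001, 0.004, 0, -0.015, -0.019, -0.13, 1], [0.001, 0.004, 0.1, -0.015, -0.019, -0.256, 1], [0.001, 0.004, 0.2, -0.015, -0.019, -0.256, 1], [0.001, 0.004, 0.264, -0.015, -0.019, -0.256, 1], [0.001, 0.004, 0.264, -0.015, -0.019, -0.256, 1], [0.001, 0.004, 0.264, -0.015, -0.019, -0.256, 1]]]'

```text
time_s: 44.8
eef_pos: [0.5535, 0.2298, 0.0705]
tcp_rot: [0.002, 0.141, 0.99, 0.001]
force: [0.0, -0.3, -0.3]
width: 0.0005
grasp_force: 0.0
```

Run:
```python
from geo import *
ax();print(get_obs()["force"])
```

```text
tcp [0.5535 0.2298 0.0705] x [-0.96   0.279 -0.004] y [0.278 0.96  0.002] z [ 0.004  0.001 -1.   ] j [ 0.28  0.53  1.67 -0.    0.95 -1.01] w 0.0005 gf 0.0
[ 0.00755888 -0.25236008 -0.31387211]
```

>>> step_arm --moves '[[[0, 0.03, 0.006, 0, 0, 0, 1], [0, 0.055, 0.006, 0, 0, 0, 1], [0, 0.08, 0.006, 0, 0, 0, 1], [0, 0.105, 0.006, 0, 0, 0, 1], [0, 0.13, 0.006, 0, 0, 0, 1], [0, 0.155, 0.006, 0, 0, 0, 1], [0, 0.18, 0.006, 0, 0, 0, 1], [0, 0.205, 0.006, 0, 0, 0, 1], [0, 0.225, 0.006, 0, 0, 0, 1], [0, 0.225, 0.006, 0, 0, 0, 1]]]'

```text
time_s: 46.05
eef_pos: [0.583, 0.3389, 0.0656]
tcp_rot: [0.001, 0.14, 0.99, 0.0]
force: [-0.1, -0.1, 1.2]
width: 0.0009
grasp_force: 0.0
```

>>> step_arm --moves '[[[0, 0.01, 0, 0, 0, 0, 1], [0, 0.02, 0, 0, 0, 0, 1], [0, 0.02, 0, 0, 0, 0, 1]]]'

```text
time_s: 46.42
eef_pos: [0.5856, 0.3477, 0.0656]
tcp_rot: [0.0, 0.14, 0.99, 0.0]
force: [-0.2, -0.8, -0.8]
width: 0.0002
grasp_force: 0.3
```

>>> step_arm --moves '[[[0, 0.008, 0, 0, 0, 0, 1], [0, 0.012, 0, 0, 0, 0, 1], [0, 0.012, 0, 0, 0, 0, 1]]]'

```text
time_s: 46.8
eef_pos: [0.5875, 0.3534, 0.0658]
tcp_rot: [0.001, 0.14, 0.99, 0.0]
force: [-1.4, -0.8, 0.2]
width: 0.0004
grasp_force: 0.6
```

>>> step_arm --moves '[[[0, 0.008, 0, 0, 0, 0, 1], [0, 0.012, 0, 0, 0, 0, 1], [0, 0.012, 0, 0, 0, 0, 1]]]'

```text
time_s: 47.18
eef_pos: [0.5878, 0.3549, 0.0658]
tcp_rot: [-0.0, 0.14, 0.99, -0.004]
force: [-4.0, -14.1, 7.2]
width: 0.0003
grasp_force: 7.8
```

>>> step_arm --moves '[[[0, 0.006, 0, 0, 0, 0, 1], [0, 0.012, 0, 0, 0, 0, 1], [0, 0.012, 0, 0, 0, 0, 1]]]'

```text
time_s: 47.55
eef_pos: [0.5878, 0.3554, 0.0659]
tcp_rot: [-0.002, 0.14, 0.99, -0.008]
force: [-6.6, -30.7, 15.1]
width: 0.0004
grasp_force: 16.4
```

>>> step_arm --moves '[[[0, -0.03, 0, 0, 0, 0, 1], [0, -0.1, 0, 0, 0, 0, 1], [0, -0.12, -0.1, 0, 0, 0, 1], [0, -0.12, -0.22, 0, 0, 0, 1], [0.05, -0.12, -0.3, 0, 0, 0, 1], [0.2, -0.05, -0.35, 0, 0, 0, 1], [0.35, 0.05, -0.35, 0, 0, 0, 1], [0.4, 0.15, -0.35, 0, 0, 0, 1], [0.4, 0.25, -0.35, 0, 0, 0, 1], [0.4, 0.25, -0.35, 0, 0, 0, 1]]]'

```text
time_s: 48.8
eef_pos: [0.4323, 0.545, 0.2412]
tcp_rot: [0.001, 0.139, 0.99, 0.002]
force: [-0.3, -1.3, -0.3]
width: 0.0004
grasp_force: 0.0
```

Run:
```python
from geo import *
ax()
im=snapshot("top");s=snapshot("side")
f=np.hstack([cv2.resize(im[140:300,190:500],None,fx=1.6,fy=1.6,interpolation=cv2.INTER_CUBIC),cv2.resize(s[150:310,260:440],None,fx=1.6,fy=1.6,interpolation=cv2.INTER_CUBIC)])
f=np.vstack([f,np.hstack([cv2.resize(s[150:310,260:440],None,fx=2,fy=2,interpolation=cv2.INTER_CUBIC),cv2.resize(s[220:380,260:440],None,fx=2,fy=2,interpolation=cv2.INTER_CUBIC)])[:,:f.shape[1]]])
cv2.imwrite("pics/fin.png",f[:,:,::-1]);print(f.shape)
```

```text
tcp [0.4323 0.545  0.2412] x [-0.961  0.275 -0.002] y [0.275 0.961 0.004] z [ 0.003  0.004 -1.   ] j [ 0.8   0.48  1.26  0.    1.39 -0.49] w 0.0004 gf 0.0Traceback (most recent call last):
  File "<stdin>", line 5, in <module>
    return _nx.concatenate(arrs, 0, dtype=dtype, casting=casting)
           ~~~~~~~~~~~~~~~^^^^^^^^^^^^^^^^^^^^^^^^^^^^^^^^^^^^^^^
ValueError: all the input array dimensions except for the concatenation axis must match exactly, but along dimension 1, the array at index 0 has size 784 and the array at index 1 has size 720
```

Run:
```python
from geo import *
im=snapshot("top");s=snapshot("side")
a=cv2.resize(im[140:300,190:500],(796,300),interpolation=cv2.INTER_CUBIC)
b=cv2.resize(s[150:300,250:450],(398,298),interpolation=cv2.INTER_CUBIC);c=cv2.resize(s[230:380,250:450],(398,298),interpolation=cv2.INTER_CUBIC)
cv2.imwrite("pics/fin.png",np.vstack([a,np.hstack([b,c])])[:,:,::-1])
```

```text
(no output)
```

View pics/fin.png

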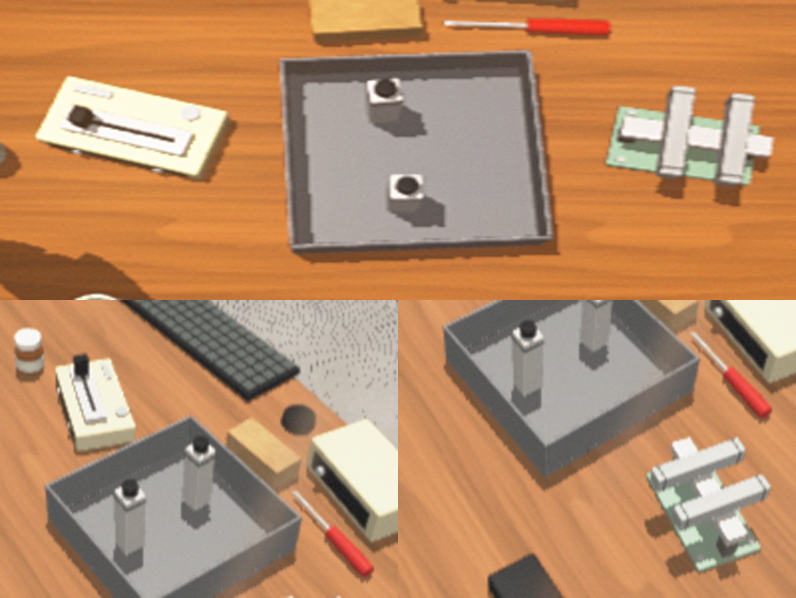

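Both canisters stand at (385,95) and (405,190), the bars lie across the rail at (678,130) and (737,135), and the slide is at the strip end at (82,115). Handing in.

```bash
python3 -c "
from station import *
print(sign_off())"
```

```text
the job is handed in; nothing more can be done
None
```

The job is handed in with every step carried out and no verdict returned: slide pushed to its LOAD stop first, both canisters present standing cap up in the bin, both bars level across the rail, and the slide pushed to its MEASURE stop last.

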